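# Load the UV cabinet's sprung tray with the push-pull rod

### The job

Load the washed sample bottles into the UV steriliser: draw its sprung tray out of its notch with the hook of the push-pull rod, put the rod down, lift every square bottle off the free turntable and lay it flat on the tray. Then take the rod the other way round and push the tray fully home with the rubber pad, never with the hook, until its notch holds it, and lay the whole rod back on the blue mat. Leave everything else on the bench where it is.

Things in the scene. Friction and masses are not known exactly. Their poses are not given: they have to be found in the camera images.
- cabinet: White UV cabinet, fixed. Origin: on the bench under the middle of its visor's front edge; +x level into the chamber, +y along its width. Clear amber visor: roof 106-110 mm above the bench over x 0-90 mm, side cheeks 270 mm apart inside; then a lamp housing 255 mm tall, x 90-325, open below 110. Loading shelf for the tray: 22 mm high, 270 mm wide, out to x -150 mm. 300 mm wide overall.
- tray (a joint): How far (m) the tray is out: 0.001 home in its notch, 0.22 fully out; slides along the cabinet's -x. A damped spring drives it out (2.5 N when out, 3.5 N when home) and holds it there. A pull of about 6 N frees it from the notch, then it runs out. Pushing home takes 3 to 6 N, and 13 N from 0.015 in to click over the catch; hard stop at -0.003. Let go above 0.008 it springs out.
- tray_pin (a point): Middle of the red upright pull pin, 8 mm across, on a 30 mm wide tongue on the tray's middle line, 27 mm in front of the front plate's outer face (23 mm gap). The pin stands 29 to 67 mm above the bench; this point at 50 mm. Axes as the cabinet's. Moves with the tray; at home it is 63 mm in under the visor, where fingers cannot reach.
- tray_front (a point): Point on the outer face of the steel tray's front plate, on its middle line, 50 mm above the bench; axes as the cabinet's; moves with the tray. The plate is 236 mm wide (y), 25 to 70 mm above the bench; at joint 0 its face is at cabinet x = 90 mm. Push it 20 to 100 mm to either side of the middle, clear of the pin.
- tray_floor (a point): Centre of the tray's floor, on its top surface, 29 mm above the bench, 52 mm behind the front plate's outer face; axes as the cabinet's; moves with the tray. Clear floor: 97 mm along x, 228 mm along y. Side and rear lips stand 8 mm, the front plate 41 mm above the floor.
- rod: Double-ended push-pull rod, 260 mm long, 90 g: 10 mm square aluminium shaft, two black 18 mm square grip sleeves 52 mm long, centred 82 mm either side of the middle, steel hook at one end, red rubber pad at the other. Origin: middle of the shaft, on its axis; +x to the hook end, +y the side to which the hook bends. Lying flat, its axis is 9 mm up and the hook lies level.
- rod_hook (a point): Point on the steel hook arm, a bar 8 mm thick along the rod (122 to 130 mm from the rod's origin) and 12 mm high that reaches from the shaft to 30 mm off the axis on the rod's +y side. This point: 126 mm along, 17 mm off the axis.
- rod_pad (a point): Centre of the end face of the red rubber pad, 18 mm across, 130 mm from the rod's origin on its -x side, on the axis.
- mat: Blue rubber tool mat lying on the bench, 330 x 130 mm, 3 mm thick, fixed. Origin: centre of its underside. +x along its length.
- turntable: Foot of the white bench turntable, fixed. Origin: on the bench on the spinning axis. The round disc on it, 250 mm across with a rim 4 mm high, spins freely at a touch; its top surface is 20 mm above the bench.
- bottle1: Square clear glass sample bottle with a blue screw cap, lying on its side on the turntable (absent in some starts: the state gives None): square body 28 x 28 x 46 mm, then a neck and a 23 mm round cap to 68 mm overall, 45 g. Origin: centre of the square body. +x along the bottle to the cap, which ends 45 mm from the origin; the bottom is 23 mm on the -x side.
- bottle2: Square clear glass sample bottle with a blue screw cap, lying on its side on the turntable (absent in some starts: the state gives None): square body 28 x 28 x 46 mm, then a neck and a 23 mm round cap to 68 mm overall, 45 g. Origin: centre of the square body. +x along the bottle to the cap, which ends 45 mm from the origin; the bottom is 23 mm on the -x side.
- bottle3: Square clear glass sample bottle with a blue screw cap, lying on its side on the turntable (absent in some starts: the state gives None): square body 28 x 28 x 46 mm, then a neck and a 23 mm round cap to 68 mm overall, 45 g. Origin: centre of the square body. +x along the bottle to the cap, which ends 45 mm from the origin; the bottom is 23 mm on the -x side.
- bottle4: Square clear glass sample bottle with a blue screw cap, lying on its side on the turntable (absent in some starts: the state gives None): square body 28 x 28 x 46 mm, then a neck and a 23 mm round cap to 68 mm overall, 45 g. Origin: centre of the square body. +x along the bottle to the cap, which ends 45 mm from the origin; the bottom is 23 mm on the -x side.
- tip_box: Bystander, loose: white and blue pipette tip box, 122 x 84 x 58 mm. Origin: centre of its underside. To be left alone.
- stock_bottle: Bystander, loose: round clear glass bottle with a blue cap and a paper label, 72 mm across, 150 mm tall. Origin: centre of its underside. To be left alone.
- amber_jar: Bystander, loose: small amber glass jar with a black lid, 44 mm across, 55 mm tall. Origin: centre of its underside. To be left alone.
- beaker: Bystander, loose: empty clear beaker, 68 mm across, 80 mm tall. Origin: centre of its underside. To be left alone.
- timer: Bystander, loose: white bench timer lying flat, 65 x 50 x 22 mm. Origin: centre of its underside. To be left alone.
- pcr_rack: Bystander, loose: orange block rack of small tubes, 100 x 65 x 34 mm. Origin: centre of its underside. To be left alone.
Things that resemble listed ones, but are neither listed nor needed, are in the scene too. What is shaped like the bottle4 but brown or yellow is not meant.

How it is judged:
By the outcome, as a careful person would: the job done as asked, in the order asked, and still so for the second after the job is handed in, with the robot touching nothing.
Of bottle1, bottle2, bottle3, bottle4 only 2 to 4 are there at a start; the rules pass over those that are not, and their reading is None.
At some moment in a run one of bottle1, bottle2, bottle3, bottle4, rod may be knocked a few centimetres aside while the robot is not near it.
Once in a run the grip may slacken for a moment while it holds something.
It also fails if it takes over 210 s, if anything falls off the work surface, if the arm or the gripper's body presses on something with over 40 N, if the wrist force passes 120 N, or if a joint passes its speed limit or range.

### The arm

A 6-joint arm with a two-finger parallel gripper is mounted at the origin on the work surface. World frame = base frame: x ahead of the robot, y to its left, z up, the work surface at z = 0. Lengths are in mm, angles in rad, forces in N, time in s.
With the tool pointing down it reaches from about 350 to 875 mm from the base axis. Payload 4.2 kg.
Tool frame: the origin (TCP) lies midway between the tips of the shut fingers; the grasp point (between the pads) lies 19 mm behind it; z points along the fingers, y is the direction in which the jaws open and shut (so a half turn about z gives the same grasp; the last joint's range is limited). The gripper opens to 85 mm and grips with 20 to 120 N. Pads are 22 mm wide; open, the fingers measure 114 mm over their backs; the gripper's body (76 mm by 85 mm) begins 54 mm behind the grasp point. The pads swing forward as they close: fully open they stand 13 mm farther back than shut.
Start: joints at [-0.876, 0.385, 0.008, 0, -1.194, -0.259], TCP at [263.847, -566.555, 231.312] pointing down, gripper open.
Joint ranges: [-3.14, 3.14], [-1.21, 2.06], [-1.07, 1.41], [-3.16, 2.05], [-2.99, -0.16], [-3.1, 3.1]. Speed limits (rad/s): [2.79, 2.79, 3.14, 3.14, 3.14, 3.14].

### API

Orientations are given as a unit quaternion [x, y, z, w].
In Python, from bench import read_state, get_image, job_done, search_frame, regions_of gives the robot as it stands.
- The arm moves only by the tool servo_tool, never from a script. Its arguments are lists of equal length, an entry for each row: "turn": the turn, a rotation vector about the world's x, y, z in rad, a list of three; "dp": the shift along the world's x, y, z in m, a list of three; "fingers": the finger opening in m, from 0 to 0.0854. In form: {"turn": [[rx, ry, rz], ...], "dp": [[tx, ty, tz], ...], "fingers": [fingers, ...]}. A call has exactly 5 rows; each row shifts and turns the pose as measured when the row begins; what a row does not reach is not made up. A row lasts 1/8 s, in which the tool goes at most 62.5 mm and 10.7 degrees, less where a joint would pass 70% of its speed; a pose out of reach is approached as far as the arm can. A call is refused whole if a number of a shift passes 0.0625 or a number of a turn 0.188, either way. A call with a gripper value outside its range is refused whole. The fingers move at their own pace and stop on an object; the grip force is fixed at half the most. Time passes only in rows, so rows that do not move let the fingers close, or fill a call up. It gives the time, the measured TCP pose, the force and the opening at its end, in the units of the state.
- read_state(): the state, without advancing time (a new reading comes with each control period).
- get_image(name): name is "scene" or "top"; returns a dict with "img" (400x640x3 uint8, red, green, blue), "vfov" (degrees; the focal length in pixels is half the picture's height over the tangent of half this angle, whatever the lens; pixels are square), "cx", "cy" (the principal point, pixels), "world_from_camera" (4x4, takes a point from camera to world coordinates). Camera axes: x right, y down, z forward; pixel columns grow to the right and rows downward; lengths in mm; the calibration is good to about 2 mm. A picture is of the moment at which its call begins. There is no depth.
- job_done(): hands the job in, once; it reports no verdict.
Trained networks look in the newest picture that a camera, given by its name, has taken for a name from the list of things; names that differ only in an ending like _2 or _b are one class to them, and where a whole thing is asked for, a point or a joint stands for the part that bears it (a point fixed in the world has none). Each returns a list of dicts, best first, with "score" (0 to 1); they miss things now and then, are a little off and sometimes report something else, mostly with a low value. They report only what shows in the picture. A call takes as long as a camera call. They do not tell look-alikes from the thing itself.
- search_frame(query, camera): "box" ([left, top, width, height] in pixels, round what is visible of it).
- regions_of(query, camera): "region" (400x640 bool, what is visible of it) and "box" ([left, top, width, height] in pixels, round what is visible of it).
The state is a dict: "clock": time; "joints": joint angles; "joint_vel": joint speeds; "joint_efforts": joint torques, N m; "position": TCP position; "ee_rot": TCP orientation; "contact_force": force on the tool from outside, world axes, zero at the start; "wrist_torque": the same for the moment, N m; "gripper_width": finger opening in mm.
Only numpy, scipy, OpenCV 4.12 (cv2) and the standard library are available. Lean on these libraries where they do the work, as an engineer would, in place of code of your own. Each camera call takes 0.05 s, during which the arm holds its last target. There are 200 camera calls.

## Working session

There is one attempt and no reset: what is moved stays moved. The work goes in short steps, Python scripts to look and compute and a tool call to move; the robot and the scene stay as the last step left them, time stands still between calls to the robot, and variables do not carry over. Pictures are saved under pics/ and viewed, about 12 in all and at most 16, crops included, and the job is handed in when it is done.

Besides the shell and the picture viewer there is one more tool, called after "Emit:" by a JSON object that holds its "op" and its "data", one argument or row to a line. servo_tool: Moves the arm, as the interface text tells. Its arguments: {"type":"object","properties":{"turn":{"type":"array","items":{"type":"array","items":{"type":"number"}}},"dp":{"type":"array","items":{"type":"array","items":{"type":"number"}}},"fingers":{"type":"array","items":{"type":"number"}}},"required":["turn","dp","fingers"]}

```bash
ls; mkdir -p pics
cat > h.py <<'E'
import numpy as np, cv2
from bench import *
def save(im,name,crop=None,scale=1):
    a=im["img"][:,:,::-1]
    if crop: x,y,w,h=crop; a=a[y:y+h,x:x+w]
    cv2.imwrite("pics/"+name,cv2.resize(a,None,fx=scale,fy=scale,interpolation=cv2.INTER_CUBIC))
def w2p(im,P):
    T=np.linalg.inv(im["world_from_camera"]);P=np.atleast_2d(P).astype(float)
    c=P@T[:3,:3].T+T[:3,3];f=200/np.tan(np.radians(im["vfov"])/2)
    return np.c_[f*c[:,0]/c[:,2]+im["cx"],f*c[:,1]/c[:,2]+im["cy"]]
def p2w(im,px,z):
    px=np.atleast_2d(px).astype(float);f=200/np.tan(np.radians(im["vfov"])/2);T=im["world_from_camera"]
    d=np.c_[(px[:,0]-im["cx"])/f,(px[:,1]-im["cy"])/f,np.ones(len(px))]@T[:3,:3].T
    return T[:3,3]+d*((z-T[2,3])/d[:,2])[:,None]
E
python3 - <<'E'
from h import *
for n in("scene","top"):
    im=get_image(n);save(im,n+"0.png",scale=1.25);print(n,im["vfov"],im["cx"],im["cy"],im["world_from_camera"].round(3).tolist(), im.keys())
for q in ["cabinet","tray_pin","tray_front","rod","rod_hook","rod_pad","mat","turntable","bottle1"]:
    for c in("scene","top"):
        print(q,c,[(round(r["score"],2),[int(v) for v in r["box"]]) for r in search_frame(q,c)])
s=read_state();print(s)
E
```

```text
pics
scene 50.96350337305556 321.806825968378 202.42321284517286 [[0.797, 0.435, -0.418, 1035.681], [0.603, -0.591, 0.536, -759.977], [-0.014, -0.679, -0.734, 1033.38], [0.0, 0.0, 0.0, 1.0]] dict_keys(['img', 'vfov', 'cx', 'cy', 'world_from_camera'])
top 49.73881881703596 319.61620328978125 210.08168111133097 [[0.02, -0.99, 0.143, 310.392], [-1.0, -0.022, -0.014, -74.211], [0.017, -0.142, -0.99, 1271.452], [0.0, 0.0, 0.0, 1.0]] dict_keys(['img', 'vfov', 'cx', 'cy', 'world_from_camera'])
cabinet scene [(0.64, [328, 60, 150, 154])]
cabinet top [(0.77, [48, 111, 218, 128])]
tray_pin scene []
tray_pin top [(0.43, [287, 135, 54, 107])]
tray_front scene [(0.56, [388, 155, 8, 5])]
tray_front top [(0.47, [411, 202, 18, 19])]
rod scene [(0.74, [302, 202, 73, 45]), (0.23, [285, 196, 105, 72])]
rod top [(0.75, [301, 149, 15, 84])]
rod_hook scene [(0.97, [307, 204, 65, 41]), (0.33, [324, 148, 13, 12]), (0.25, [391, 155, 6, 9])]
rod_hook top [(0.8, [301, 147, 16, 84])]
rod_pad scene [(0.9, [303, 203, 69, 45])]
rod_pad top [(0.94, [303, 148, 10, 87])]
mat scene [(0.68, [289, 194, 101, 74])]
mat to
[... 512 characters left out ...]
clock': 1.0, 'joints': array([-8.76415631e-01,  3.84687940e-01,  7.90366333e-03, -6.45742922e-06,
       -1.19402103e+00, -2.58609453e-01]), 'joint_vel': array([-0.00137061, -0.00103185,  0.00201329,  0.00179997,  0.0008319 ,
       -0.00130009]), 'joint_efforts': array([-8.93051292e-04, -3.92096007e+01,  1.88619268e+01,  4.19058010e+00,
       -3.53084015e-04,  2.10753927e-05]), 'position': array([ 263.83565203, -566.55303411,  231.31984052]), 'ee_rot': array([-2.16164560e-01,  9.76356944e-01,  5.36751874e-06,  6.08060790e-07]), 'contact_force': array([-0.60805574,  1.07843799, -0.18046513]), 'wrist_torque': array([-0.01669934,  0.06003745, -0.03098618]), 'gripper_width': 85.49616672191729}
```

View pics/scene0.png

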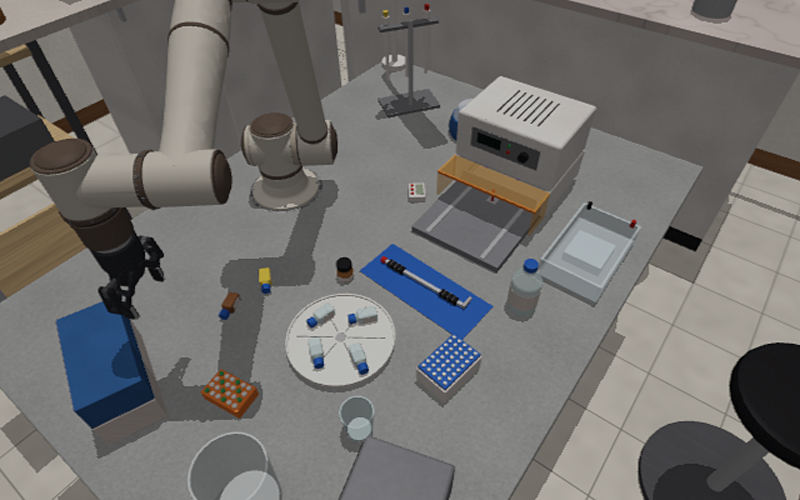

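View pics/top0.png

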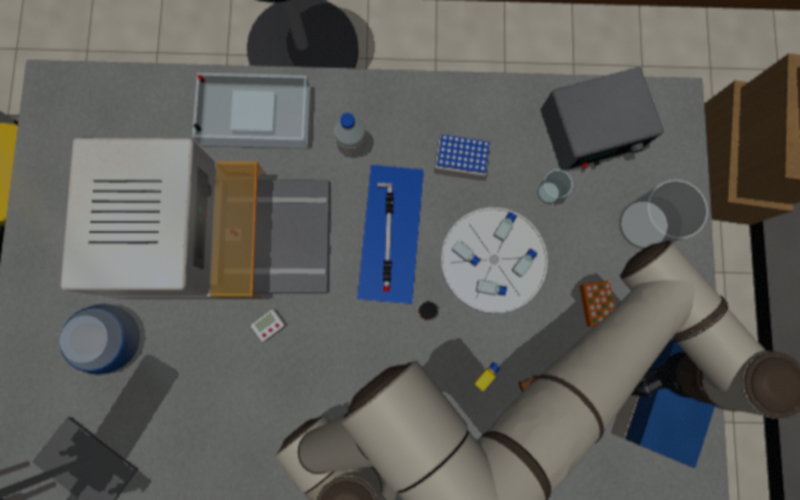

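The scene shows the cabinet, the rod on the mat with its hook at the far end bent toward +y, and four bottles on the turntable. Look-alikes in the scene view:
- Brown bottle at (228,305), off the disc.
- Yellow bottle at (265,278), off the disc.
- Four clear, blue-capped bottles at (320,316), (362,318), (317,352) and (358,356). These are the targets.

Next is one close crop to check.

Run:
```python
from h import *
im=get_image("top");save(im,"top1.png",(180,120,265,140),3)
im2=get_image("scene");save(im2,"scene1.png",(220,130,225,180),3.5)
for n,i in(("scene",im2),("top",im)):
  z={'rod':12,'mat':3,'turntable':20,'bottle1':34}
  for q in z:
    for r in regions_of(q,n):
      m=r["region"];c=cv2.minAreaRect(np.argwhere(m)[:,::-1].astype(np.float32))
      b=cv2.boxPoints(c);w=p2w(i,b,z[q])[:,:2];cen=p2w(i,[np.argwhere(m)[:,::-1].mean(0)],z[q])[0,:2]
      print(n,q,round(r["score"],2),m.sum(),cen.round(0),w.round(0).tolist())
```

```text
scene rod 0.96 423 [563. -62.] [[430.0, -95.0], [415.0, -52.0], [681.0, -32.0], [690.0, -73.0]]
scene turntable 0.91 4192 [ 509. -324.] [[308.0, -301.0], [524.0, -141.0], [678.0, -339.0], [491.0, -479.0]]
scene bottle1 0.72 42 [547. 285.] [[535.0, 272.0], [528.0, 300.0], [559.0, 298.0], [565.0, 271.0]]
scene bottle1 0.65 195 [ 235. -412.] [[231.0, -450.0], [201.0, -381.0], [240.0, -379.0], [268.0, -446.0]]
scene bottle1 0.64 245 [ 579. -339.] [[538.0, -331.0], [554.0, -305.0], [620.0, -350.0], [604.0, -374.0]]
scene bottle1 0.62 169 [ 246. -306.] [[203.0, -287.0], [226.0, -270.0], [286.0, -326.0], [264.0, -343.0]]
scene bottle1 0.57 253 [ 513. -244.] [[473.0, -260.0], [516.0, -204.0], [549.0, -233.0], [507.0, -287.0]]
scene bottle1 0.54 216 [ 432. -302.] [[407.0, -332.0], [420.0, -263.0], [456.0, -277.0], [442.0, -344.0]]
scene bottle1 0.53 211 [ 494. -383.] [[455.0, -370.0], [472.0, -350.0], [534.0, -397.0], [517.0, -416.0]]
top rod 0.62 450 [550. -61.] [[682.0, -38.0], [684.0, -71.0], [424.0, -82.0], [423.0, -51.0]]
top rod 0.44 4726 [ 501. -313.] [[501.0, -139.0], [683.0, -313.0],
[... 464 characters left out ...]
 -244.] [[524.0, -209.0], [550.0, -233.0], [501.0, -283.0], [475.0, -258.0]]
top bottle1 0.77 224 [ 434. -300.] [[424.0, -265.0], [455.0, -270.0], [445.0, -340.0], [414.0, -335.0]]
top bottle1 0.74 251 [ 494. -382.] [[480.0, -346.0], [533.0, -397.0], [510.0, -420.0], [457.0, -369.0]]
top bottle1 0.72 1303 [ 747. -235.] [[704.0, -167.0], [803.0, -178.0], [789.0, -305.0], [691.0, -293.0]]
top bottle1 0.56 206 [ 578. -336.] [[558.0, -306.0], [618.0, -345.0], [602.0, -369.0], [542.0, -330.0]]
top bottle1 0.53 203 [ 232. -291.] [[220.0, -261.0], [265.0, -307.0], [246.0, -327.0], [201.0, -281.0]]
top bottle1 0.47 85 [ 221. -380.] [[222.0, -361.0], [241.0, -398.0], [221.0, -408.0], [203.0, -371.0]]
```

View pics/top1.png

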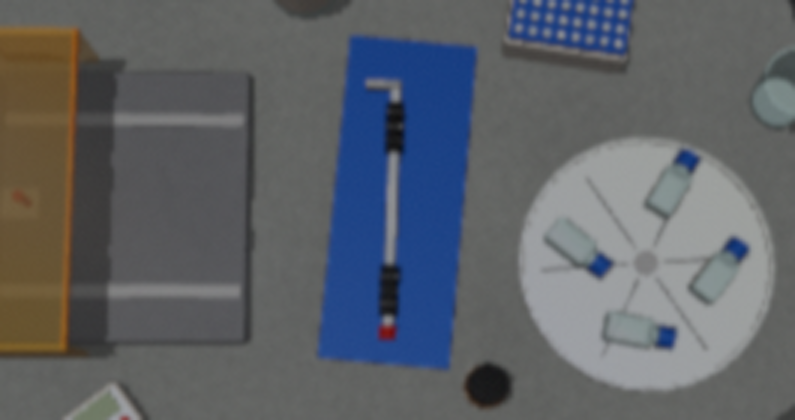

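View pics/scene1.png

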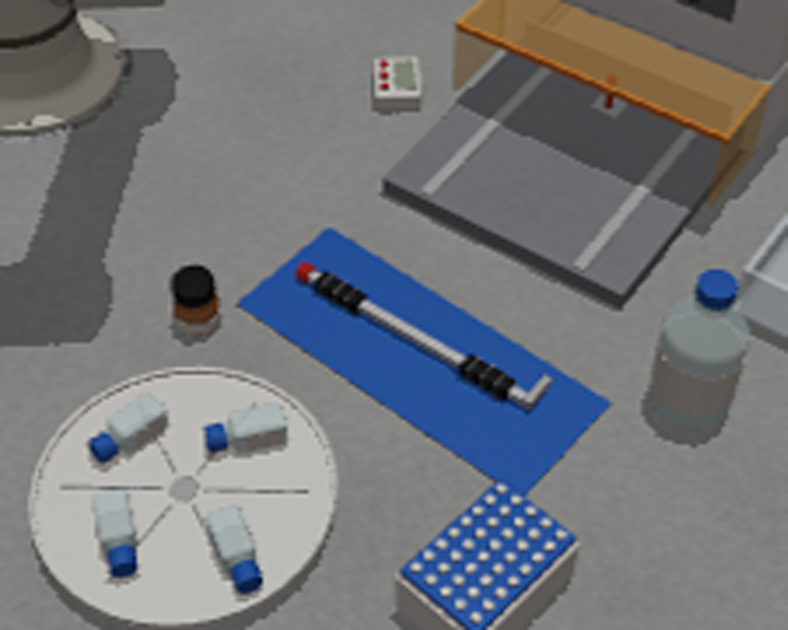

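Run:
```python
from h import *
t=get_image("top");s=get_image("scene")
T=lambda p:(np.array(p)+.5)/3-.5+[180,120]
S=lambda p:(np.array(p)+.5)/3.5-.5+[220,130]
def pr(n,im,p,z): print(n,p2w(im,[p],z)[0].round(1))
for n,p,z in[("pad",(387,338),12),("hookend",(398,81),12),("hooktip",(366,84),12),("slNear",(389,290),21),("slFar",(395,127),21),("visA",(80,31),110),("visB",(68,352),110),("shA",(250,74),22),("shB",(246,341),22)]: pr("top "+n,t,T(p),z)
for n,p,z in[("pad",(299,272),12),("hookend",(529,404),14),("hooktip",(548,378),12),("slNear",(338,291),18),("slFar",(487,378),18),("visA",(768,90),110),("visB",(458,26),110),("visFrontB",(730,138),110),("shB",(384,181),22),("shA",(619,296),22),("pintop",(612,78),67),("pinbot",(609,107),29)]: pr("sc "+n,s,S(p),z)
```

```text
top pad [425.3 -61.2  12. ]
top hookend [684.3 -66.1  12. ]
top hooktip [680.3 -34.1  12. ]
top slNear [471.4 -62.1  21. ]
top slFar [634.4 -64.2  21. ]
top visA [695.5 229.1 110. ]
top visB [397.6 222.7 110. ]
top shA [684.8  81.2  22. ]
top shB [418.5  74.7  22. ]
sc pad [423.2 -64.4  12. ]
sc hookend [680.2 -67.8  14. ]
sc hooktip [677.5 -32.6  12. ]
sc slNear [470.5 -65.6  18. ]
sc slFar [636.9 -68.5  18. ]
sc visA [695.2 316.  110. ]
sc visB [402.7 222.3 110. ]
sc visFrontB [697.5 234.4 110. ]
sc shB [421.1  72.8  22. ]
sc shA [682.6  79.1  22. ]
sc pintop [545.3 290.6  67. ]
sc pinbot [546.7 290.6  29. ]
```

Emit:
{"op": "servo_tool", "data": {
  "turn": [
    [0, 0, -0.0454],
    [0, 0, -0.0454],
    [0, 0, -0.0454],
    [0, 0, -0.0454],
    [0, 0, -0.0454]
  ],
  "dp": [
    [0.0207, 0.0503, 0],
    [0.0207, 0.0503, 0],
    [0.0207, 0.0503, 0],
    [0.0207, 0.0503, 0],
    [0.0207, 0.0503, 0]
  ],
  "fingers": [0.045, 0.045, 0.045, 0.045, 0.045]
}}

```text
clock: 2.22
position: [368.4, -311.3, 230.5]
ee_rot: [-0.097, 0.995, -0.001, 0.0]
contact_force: [0.9, -0.6, -0.4]
gripper_width: 44.7
```

Emit:
{"op": "servo_tool", "data": {
  "turn": [
    [0, 0, -0.0454],
    [0, 0, -0.0454],
    [0, 0, -0.0454],
    [0, 0, -0.0454],
    [0, 0, -0.0454]
  ],
  "dp": [
    [0.0207, 0.0503, 0],
    [0.0207, 0.0503, -0.02],
    [0.0207, 0.0503, -0.03],
    [0.0207, 0.0503, -0.03],
    [0.0207, 0.0503, -0.03]
  ],
  "fingers": [0.045, 0.045, 0.045, 0.045, 0.045]
}}

```text
clock: 2.85
position: [476.2, -54.0, 124.3]
ee_rot: [0.019, 1.0, -0.002, 0.007]
contact_force: [0.8, -1.2, 1.0]
gripper_width: 44.7
```

```bash
cat >> h.py <<'E'
from scipy.spatial.transform import Rotation as R
def rel(x,y,z,yawdeg,verbose=True):
    "shift (m) and rotvec from the measured pose to tool-down pose with jaw (tool y) yaw"
    s=read_state();a=np.radians(yawdeg);yy=np.array([np.cos(a),np.sin(a),0]);zz=np.array([0,0,-1.])
    M=np.c_[np.cross(yy,zz),yy,zz];cur=R.from_quat(s["ee_rot"])
    rv=(R.from_matrix(M)*cur.inv()).as_rotvec()
    y=cur.as_matrix()[:,1]
    print("t",round(s["clock"],2),"pos",s["position"].round(1),"yaw",np.degrees(np.arctan2(y[1],y[0])).round(1),"q",s["joints"].round(2),"F",s["contact_force"].round(1),"w",round(s["gripper_width"],1),
     "\n dp",((np.array([x,y_:=0,z])*0+np.array([x,globals().get('_',0),z])*0+1)[:0]) if 0 else "")
    print(" dp",((np.array([x,*[v for v in (0,)][:0],0,z])) if 0 else (np.array([x,0,z])+0)[:0], (np.array([x,_y(yawdeg) if 0 else 0,z]))[:0]) if 0 else "")
E
python3 - <<'E'
# rewrite rel cleanly
s=open('h.py').read();i=s.index('def rel');s=s[:i]+'''def rel(x,y,z,yawdeg):
    "shift (m) and rotvec from the measured pose to a tool-down pose with jaw (tool y) yaw"
    s=read_state();a=np.radians(yawdeg);yy=np.array([np.cos(a),np.sin(a),0]);zz=np.array([0,0,-1.])
    cur=R.from_quat(s["ee_rot"]);v=cur.as_matrix()[:,1]
    rv=(R.from_matrix(np.c_[np.cross(yy,zz),yy,zz])*cur.inv()).as_rotvec()
    print("t",round(s["clock"],2),"pos",s["position"].round(1),"yaw",np.degrees(np.arctan2(v[1],v[0])).round(1),"q",s["joints"].round(2),"F",s["contact_force"].round(1),"w",round(s["gripper_width"],1))
    print(" dp",((np.array([x,y,z])-s["position"])/1000).round(4),"turn",rv.round(3))
'''
open('h.py','w').write(s)
E
python3 -c "from h import *;rel(471,-64,6,89)"
```

```text
t 2.85 pos [476.2 -54.  124.3] yaw 87.8 q [ 0.23  0.25 -0.51  0.01 -0.81 -1.85] F [ 0.8 -1.2  1. ] w 44.7
 dp [-0.0052 -0.01   -0.1183] turn [0.004 0.015 0.022]
```

Emit:
{"op": "servo_tool", "data": {
  "turn": [
    [0.004, 0.015, 0.022],
    [0, 0, 0],
    [0, 0, 0],
    [0, 0, 0],
    [0, 0, 0]
  ],
  "dp": [
    [-0.005, -0.01, -0.02],
    [0, 0, -0.04],
    [0, 0, -0.03],
    [0, 0, -0.01],
    [0, 0, -0.003]
  ],
  "fingers": [0.045, 0.045, 0.045, 0.045, 0.045]
}}

```text
clock: 3.48
position: [474.1, -59.4, 18.3]
ee_rot: [0.003, 1.0, -0.0, 0.001]
contact_force: [0.1, 0.4, 0.2]
gripper_width: 44.7
```

Run:
```python
from h import *
rel(471,-64,6,89)
a=get_image("scene");b=get_image("top")
A=a["img"][170:270,270:420];B=b["img"][135:255,265:385]
cv2.imwrite("pics/c2.png",np.hstack([cv2.resize(A,(450,300)),cv2.resize(B,(300,300))])[:,:,::-1])
```

```text
t 3.48 pos [474.1 -59.4  18.3] yaw 89.6 q [ 0.22  0.42 -0.6   0.   -0.54 -1.8 ] F [0.1 0.4 0.2] w 44.7
 dp [-0.0031 -0.0046 -0.0123] turn [ 0.     0.002 -0.011]
```

View pics/c2.png

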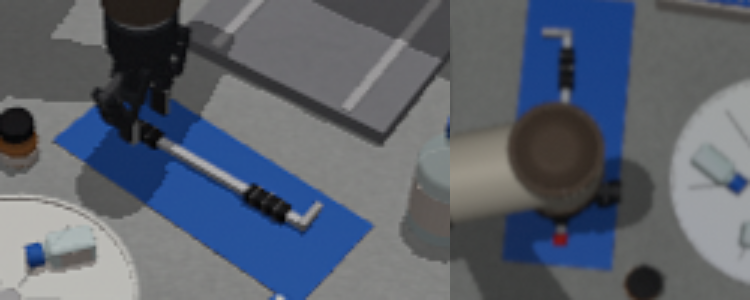

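The fingers straddle the near sleeve, at about (150,130) in the left half. I lower and close.

Emit:
{"op": "servo_tool", "data": {
  "turn": [
    [0, 0.002, -0.011],
    [0, 0, 0],
    [0, 0, 0],
    [0, 0, 0],
    [0, 0, 0]
  ],
  "dp": [
    [-0.003, -0.0046, -0.009],
    [0, 0, -0.003],
    [0, 0, 0],
    [0, 0, 0],
    [0, 0, 0]
  ],
  "fingers": [0.045, 0.045, 0.0, 0.0, 0.0]
}}

```text
clock: 4.2
position: [472.9, -64.2, 8.7]
ee_rot: [0.009, 1.0, 0.0, 0.003]
contact_force: [-0.1, -0.7, -0.2]
gripper_width: 16.6
```

Emit:
{"op": "servo_tool", "data": {
  "turn": [
    [0, 0, 0],
    [0, 0, 0],
    [0, 0, 0],
    [0, 0, 0],
    [0, 0, 0]
  ],
  "dp": [
    [0, 0, 0],
    [0, 0, 0.01],
    [0, 0, 0.04],
    [0, 0, 0.05],
    [0, 0, 0.03]
  ],
  "fingers": [0.0, 0.0, 0.0, 0.0, 0.0]
}}

```text
clock: 4.82
position: [469.7, -64.7, 141.2]
ee_rot: [0.009, 1.0, -0.0, -0.001]
contact_force: [0.3, 0.2, -1.7]
gripper_width: 16.4
```

```bash
python3 -c "from h import *;rel(566.5,55,150,181.4)"
```

```text
t 4.83 pos [469.7 -64.7 141.2] yaw 88.9 q [ 0.21  0.22 -0.48  0.   -0.87 -1.8 ] F [ 0.3  0.2 -1.7] w 16.4
 dp [0.0968 0.1197 0.0088] turn [ 2.000e-03 -1.000e-03  1.614e+00]
```

Emit:
{"op": "servo_tool", "data": {
  "turn": [
    [0, 0, 0.18],
    [0, 0, 0.18],
    [0, 0, 0.18],
    [0, 0, 0.18],
    [0, 0, 0.18]
  ],
  "dp": [
    [0, 0, 0],
    [0, 0, 0],
    [0, 0, 0],
    [0, 0, 0],
    [0, 0, 0]
  ],
  "fingers": [0, 0, 0, 0, 0]
}}

```text
clock: 5.45
position: [470.1, -64.4, 147.9]
ee_rot: [-0.44, 0.898, 0.001, 0.004]
contact_force: [-0.7, 0.2, -0.3]
gripper_width: 15.9
```

Emit:
{"op": "servo_tool", "data": {
  "turn": [
    [0, 0, 0.18],
    [0, 0, 0.18],
    [0, 0, 0.18],
    [0, 0, 0.17],
    [0, 0, 0]
  ],
  "dp": [
    [0, 0, 0],
    [0.02, 0, 0],
    [0.03, 0, 0],
    [0.03, 0, 0],
    [0.03, 0, 0]
  ],
  "fingers": [0, 0, 0, 0, 0]
}}

```text
clock: 6.08
position: [579.8, -64.7, 151.3]
ee_rot: [0.733, -0.68, -0.003, -0.004]
contact_force: [-0.1, 0.9, -0.5]
gripper_width: 16.3
```

Run:
```python
from h import *
rel(598.4,-32,45,181.4)
b=get_image("top");a=get_image("scene")
A=a["img"][100:260,270:470];B=b["img"][115:255,180:355]
cv2.imwrite("pics/c3.png",np.hstack([cv2.resize(A,(400,320)),cv2.resize(B,(400,320))])[:,:,::-1])
```

```text
t 6.08 pos [579.8 -64.7 151.3] yaw -175.6 q [ 0.16  0.38 -0.21 -0.01 -0.98 -0.08] F [-0.1  0.9 -0.5] w 16.3
 dp [ 0.0186  0.0327 -0.1063] turn [-0.009  0.002 -0.052]
```

View pics/c3.png

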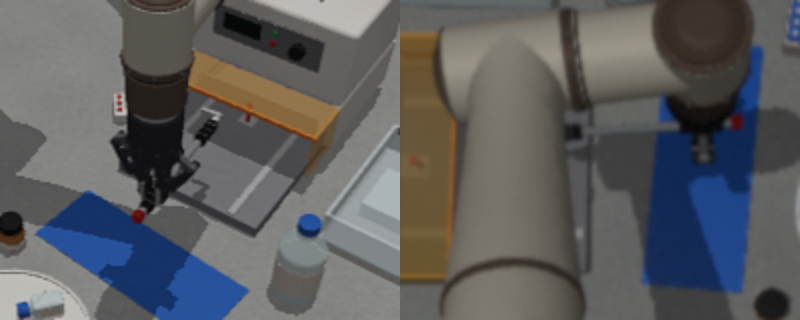

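Emit:
{"op": "servo_tool", "data": {
  "turn": [
    [-0.009, 0.002, -0.052],
    [0, 0, 0],
    [0, 0, 0],
    [0, 0, 0],
    [0, 0, 0]
  ],
  "dp": [
    [0.0186, 0.01, -0.02],
    [0, 0.01, -0.04],
    [0, 0.01, -0.03],
    [0, 0.003, -0.015],
    [0, 0, 0]
  ],
  "fingers": [0, 0, 0, 0, 0]
}}

```text
clock: 6.8
position: [599.3, -31.2, 46.2]
ee_rot: [0.714, -0.7, 0.001, -0.001]
contact_force: [1.0, -0.0, -0.2]
gripper_width: 16.3
```

Run:
```python
from h import *
rel(598.4,-32,45,181.4)
a=get_image("scene")
# grid overlay: expected hook/pin
C=lambda x,y,z:[548-.0244*x-.9997*y,227+.9997*x-.0244*y,z]
p=read_state()["position"]
for d in(195,207,211): print(w2p(a,[[p[0]-.0244*d,p[1]+d,48.5]]).round(1), w2p(a,[[p[0]-.0244*d-30,p[1]+d-.7,48.5]]).round(1))
print("pin",w2p(a,[C(63,0,67),C(63,0,29)]).round(1))
save(a,"c4.png",(340,120,120,90),6)
```

```text
t 6.8 pos [599.3 -31.2  46.2] yaw -178.8 q [ 0.22  0.53 -0.28  0.   -0.76 -0.2 ] F [ 1.  -0.  -0.2] w 16.3
 dp [-0.0009 -0.0008 -0.0012] turn [0.001 0.003 0.004]
[[387.5 181.9]] [[379.7 178.4]]
[[389.3 179.9]] [[381.5 176.3]]
[[389.9 179.2]] [[382.1 175.7]]
pin [[394.7 152.1]
 [393.5 160.3]]
```

View pics/c4.png

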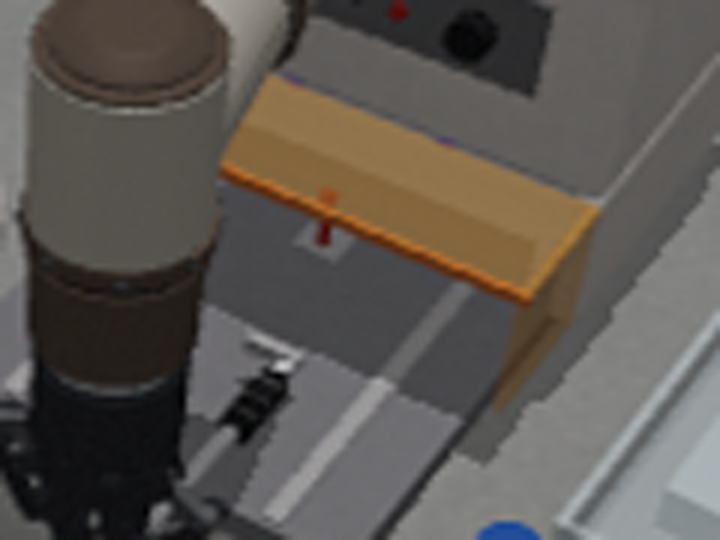

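Emit:
{"op": "servo_tool", "data": {
  "turn": [
    [0.001, 0.003, 0.004],
    [0, 0, 0],
    [0, 0, 0],
    [0, 0, 0],
    [0, 0, 0]
  ],
  "dp": [
    [0, 0.03, 0],
    [0, 0.035, 0],
    [-0.001, 0.035, 0],
    [0, 0.022, 0],
    [0, 0.004, 0]
  ],
  "fingers": [0, 0, 0, 0, 0]
}}

```text
clock: 7.48
position: [603.2, 96.7, 55.3]
ee_rot: [0.715, -0.7, 0.004, -0.007]
contact_force: [0.5, 0.5, -0.3]
gripper_width: 16.7
```

Run:
```python
from h import *
rel(597,99.6,46,181.4)
a=get_image("scene")
p=read_state()["position"]
for d in(207,): print(w2p(a,[[p[0]-.0244*d,p[1]+d,48.5]]).round(1), w2p(a,[[p[0]-.0244*d-30,p[1]+d-.7,48.5]]).round(1))
save(a,"c5.png",(370,135,60,45),12)
```

```text
t 7.47 pos [603.2  96.7  55.3] yaw -178.8 q [ 0.42  0.53 -0.25  0.   -0.78 -0.41] F [ 0.5  0.5 -0.3] w 16.7
 dp [-0.0062  0.0029 -0.0093] turn [-0.004  0.015  0.003]
[[408.9 159.8]] [[401.3 156.6]]
```

View pics/c5.png

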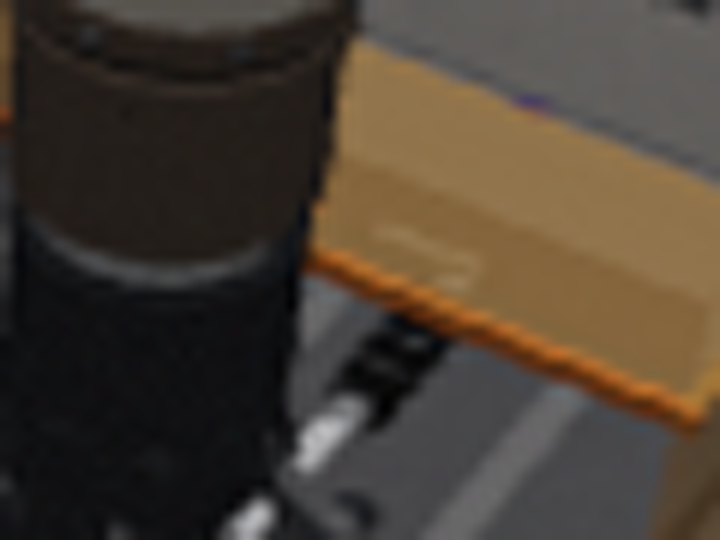

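Emit:
{"op": "servo_tool", "data": {
  "turn": [
    [-0.004, 0.015, 0.003],
    [0, 0, 0],
    [0, 0, 0],
    [0, 0, 0],
    [0, 0, 0]
  ],
  "dp": [
    [-0.006, 0.003, -0.009],
    [0, 0, 0],
    [-0.008, 0, 0],
    [-0.01, 0, 0],
    [-0.008, 0, 0]
  ],
  "fingers": [0, 0, 0, 0, 0]
}}

```text
clock: 8.15
position: [568.7, 96.4, 45.2]
ee_rot: [0.714, -0.7, -0.001, 0.001]
contact_force: [-0.2, -0.4, -1.6]
gripper_width: 16.4
```

Run:
```python
from h import *
rel(568,99,46,181.4)
```

```text
t 8.15 pos [568.7  96.4  45.2] yaw -178.9 q [ 0.45  0.5  -0.33 -0.   -0.74 -0.43] F [-0.2 -0.4 -1.6] w 16.4
 dp [-0.0007  0.0026  0.0008] turn [ 0.001 -0.003  0.005]
```

Emit:
{"op": "servo_tool", "data": {
  "turn": [
    [0, 0, 0.005],
    [0, 0, 0],
    [0, 0, 0],
    [0, 0, 0],
    [0, 0, 0]
  ],
  "dp": [
    [0, -0.01, 0],
    [0, -0.015, 0],
    [0.0005, -0.02, 0],
    [0.0005, -0.025, 0],
    [0.0005, -0.025, 0]
  ],
  "fingers": [0, 0, 0, 0, 0]
}}

```text
clock: 8.78
position: [570.1, -3.6, 45.9]
ee_rot: [0.717, -0.698, -0.0, 0.001]
contact_force: [-0.2, 1.2, 0.2]
gripper_width: 16.4
```

Run:
```python
from h import *
rel(572,-130,46,181.4)
a=get_image("scene")
save(a,"c6.png",(340,120,100,75),6)
```

```text
t 8.78 pos [570.1  -3.6  45.9] yaw -178.5 q [ 0.28  0.49 -0.35  0.   -0.73 -0.25] F [-0.2  1.2  0.2] w 16.4
 dp [ 1.900e-03 -1.264e-01  1.000e-04] turn [ 0.    -0.001 -0.002]
```

View pics/c6.png

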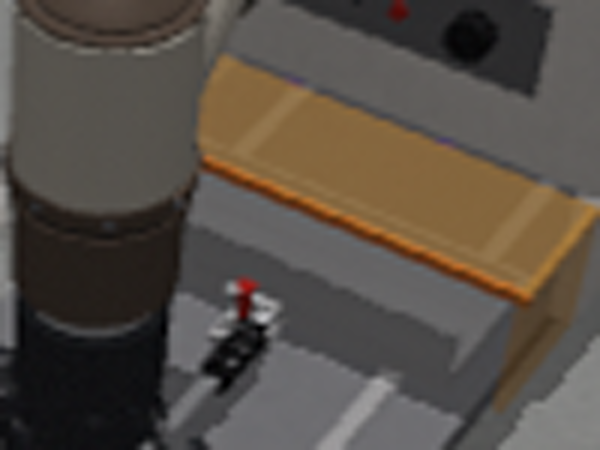

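Emit:
{"op": "servo_tool", "data": {
  "turn": [
    [0, 0, -0.002],
    [0, 0, 0],
    [0, 0, 0],
    [0, 0, 0],
    [0, 0, 0]
  ],
  "dp": [
    [0.0005, -0.03, 0],
    [0.0005, -0.03, 0],
    [0.0005, -0.03, 0],
    [0.0005, -0.022, 0],
    [0, -0.008, 0]
  ],
  "fingers": [0, 0, 0, 0, 0]
}}

```text
clock: 9.45
position: [569.1, -128.5, 43.5]
ee_rot: [0.711, -0.703, -0.005, -0.002]
contact_force: [-3.9, 51.1, -1.6]
gripper_width: 16.2
```

Emit:
{"op": "servo_tool", "data": {
  "turn": [
    [0, 0, 0],
    [0, 0, 0],
    [0, 0, 0],
    [0, 0, 0],
    [0, 0, 0]
  ],
  "dp": [
    [0, 0, 0],
    [0, 0, 0],
    [0, 0, 0],
    [0, 0, 0],
    [0, 0, 0]
  ],
  "fingers": [0, 0, 0, 0, 0]
}}

```text
clock: 10.07
position: [568.5, -127.0, 42.5]
ee_rot: [0.709, -0.705, -0.007, -0.004]
contact_force: [-0.5, 5.0, -1.6]
gripper_width: 16.5
```

Run:
```python
from h import *
rel(572,-123,46,181.4)
a=get_image("scene")
C=lambda x,y,z:[548-.0244*x-.9997*y,227+.9997*x-.0244*y,z]
print("pin",w2p(a,[C(-157,0,67),C(-157,0,29),C(-130,118,70),C(-130,-118,70)]).round(1))
save(a,"c7.png",(300,120,140,105),5)
```

```text
t 10.07 pos [ 568.5 -127.    42.5] yaw -179.7 q [ 0.05  0.52 -0.31 -0.02 -0.75 -0.03] F [-0.5  5.  -1.6] w 16.5
 dp [0.0035 0.004  0.0035] turn [-0.015 -0.004  0.018]
pin [[361.4 188.6]
 [360.8 196.7]
 [336.  169.1]
 [397.9 198.2]]
```

View pics/c7.png

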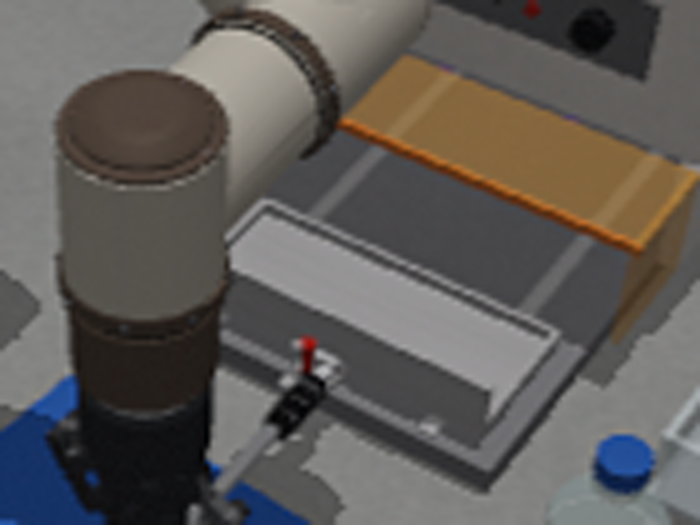

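Emit:
{"op": "servo_tool", "data": {
  "turn": [
    [-0.015, -0.004, 0.018],
    [0, 0, 0],
    [0, 0, 0],
    [0, 0, 0],
    [0, 0, 0]
  ],
  "dp": [
    [0, 0.006, 0.002],
    [0, 0, 0],
    [0.014, 0, 0],
    [0.018, 0, 0],
    [0.012, 0, 0]
  ],
  "fingers": [0, 0, 0, 0, 0]
}}

```text
clock: 10.75
position: [615.0, -123.1, 45.5]
ee_rot: [0.717, -0.698, 0.002, 0.001]
contact_force: [0.4, 0.4, -0.4]
gripper_width: 16.1
```

Emit:
{"op": "servo_tool", "data": {
  "turn": [
    [0, 0, 0],
    [0, 0, 0],
    [0, 0, 0],
    [0, 0, 0],
    [0, 0, 0]
  ],
  "dp": [
    [0, -0.01, 0],
    [0, -0.03, 0],
    [0, -0.03, 0.02],
    [-0.02, 0, 0.05],
    [-0.04, 0, 0.04]
  ],
  "fingers": [0, 0, 0, 0, 0]
}}

```text
clock: 11.38
position: [552.3, -197.7, 151.9]
ee_rot: [0.716, -0.698, -0.003, 0.005]
contact_force: [0.3, -0.7, -0.5]
gripper_width: 16.6
```

Run:
```python
from h import *
rel(472,-64,150,89)
for q in("rod","rod_hook"):print([(round(r["score"],2),r["box"]) for r in search_frame(q,"scene")][:3])
a=get_image("scene")
p=read_state()["position"]
print(w2p(a,[p+[-5,207,2],p+[-35,207,2]]).round(1))
```

```text
t 11.38 pos [ 552.3 -197.7  151.9] yaw -178.5 q [-0.07  0.39 -0.2   0.01 -0.99  0.09] F [ 0.3 -0.7 -0.5] w 16.6
 dp [-0.0803  0.1337 -0.0019] turn [-0.006 -0.011 -1.614]
[(0.52, [315.1, 190.5, 50.2, 59.0]), (0.2, [273.4, 315.6, 25.7, 41.4]), (0.18, [347.3, 160.4, 60.8, 42.5])]
[(0.52, [319.6, 191.7, 51.8, 55.3]), (0.33, [248.7, 242.1, 18.4, 23.2])]
[[350.5 178.7]
 [342.4 174.7]]
```

Emit:
{"op": "servo_tool", "data": {
  "turn": [
    [-0.006, -0.011, -0.18],
    [0, 0, -0.183],
    [0, 0, -0.183],
    [0, 0, -0.183],
    [0, 0, -0.183]
  ],
  "dp": [
    [-0.02, 0, 0],
    [-0.02, 0.01, 0],
    [-0.01, 0.015, 0],
    [-0.01, 0.02, 0],
    [-0.01, 0.02, 0]
  ],
  "fingers": [0, 0, 0, 0, 0]
}}

```text
clock: 12.15
position: [478.5, -132.6, 146.7]
ee_rot: [-0.324, 0.946, -0.0, -0.007]
contact_force: [0.3, -0.1, -1.0]
gripper_width: 16.0
```

Emit:
{"op": "servo_tool", "data": {
  "turn": [
    [0, 0, -0.183],
    [0, 0, -0.183],
    [0, 0, -0.183],
    [0, 0, -0.183],
    [0, 0, 0]
  ],
  "dp": [
    [0, 0.02, 0],
    [0, 0.02, 0],
    [0, 0.015, 0],
    [0, 0.009, -0.02],
    [0, 0, -0.03]
  ],
  "fingers": [0, 0, 0, 0, 0]
}}

```text
clock: 12.78
position: [478.2, -65.7, 91.0]
ee_rot: [0.045, 0.999, 0.004, -0.01]
contact_force: [-0.6, 0.2, -1.5]
gripper_width: 16.5
```

Run:
```python
from h import *
rel(483,-69,11,86)
a=get_image("scene")
p=read_state()["position"]
save(a,"c8.png",(270,150,160,120),4)
print(w2p(a,[p+[202,-15,3],p+[0,0,3]]).round(1))
```

```text
t 12.78 pos [478.2 -65.7  91. ] yaw 84.9 q [ 0.19  0.31 -0.5  -0.02 -0.77 -1.84] F [-0.6  0.2 -1.5] w 16.5
 dp [ 0.0048 -0.0033 -0.08  ] turn [-0.008 -0.019  0.02 ]
[[369.2 231.5]
 [316.7 198.2]]
```

View pics/c8.png

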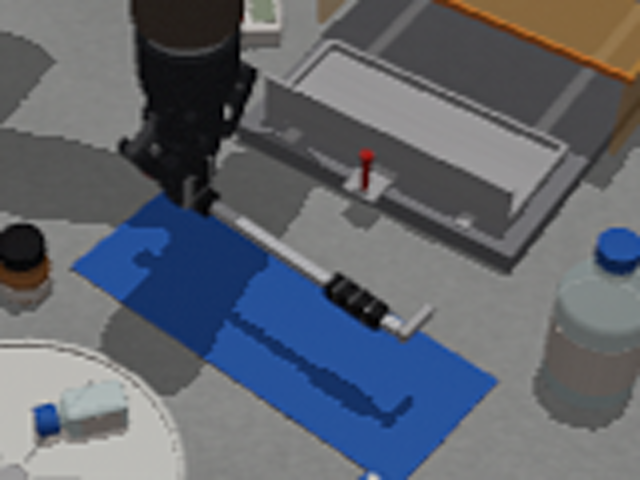

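Emit:
{"op": "servo_tool", "data": {
  "turn": [
    [-0.008, -0.019, 0.02],
    [0, 0, 0],
    [0, 0, 0],
    [0, 0, 0],
    [0, 0, 0]
  ],
  "dp": [
    [0.005, -0.003, -0.02],
    [0, 0, -0.03],
    [0, 0, -0.02],
    [0, 0, -0.007],
    [0, 0, 0]
  ],
  "fingers": [0, 0, 0, 0, 0]
}}

```text
clock: 13.45
position: [480.7, -69.6, 8.5]
ee_rot: [0.033, 0.999, -0.002, -0.008]
contact_force: [0.2, -0.0, 1.3]
gripper_width: 16.1
```

Run:
```python
from h import *
rel(483,-69,9,86)
```

```text
t 13.45 pos [480.7 -69.6   8.5] yaw 86.3 q [ 0.19  0.45 -0.58  0.   -0.55 -1.83] F [ 0.2 -0.   1.3] w 16.1
 dp [0.0023 0.0006 0.0005] turn [ 0.003 -0.016 -0.004]
```

Emit:
{"op": "servo_tool", "data": {
  "turn": [
    [0, 0, 0],
    [0, 0, 0],
    [0, 0, 0],
    [0, 0, 0],
    [0, 0, 0]
  ],
  "dp": [
    [0, 0, 0],
    [0, 0, 0],
    [0, 0, 0],
    [0, 0, 0.04],
    [0, 0, 0.06]
  ],
  "fingers": [0.05, 0.05, 0.05, 0.05, 0.05]
}}

```text
clock: 14.08
position: [477.8, -70.5, 106.2]
ee_rot: [0.033, 0.999, -0.003, -0.014]
contact_force: [0.9, 0.5, -0.5]
gripper_width: 49.9
```

Emit:
{"op": "servo_tool", "data": {
  "turn": [
    [0, 0, 0],
    [0, 0, 0],
    [0, 0, 0],
    [0, 0, 0],
    [0, 0, 0]
  ],
  "dp": [
    [-0.02, -0.02, 0.05],
    [-0.04, -0.03, 0],
    [-0.03, 0, 0],
    [0, 0, 0],
    [0, 0, 0]
  ],
  "fingers": [0.05, 0.05, 0.05, 0.05, 0.05]
}}

```text
clock: 14.7
position: [388.9, -121.8, 162.7]
ee_rot: [0.033, 0.999, -0.003, -0.008]
contact_force: [0.9, 0.2, 0.0]
gripper_width: 49.8
```

```bash
cat >> h.py <<'E'
def bottles(lim=(370,640,-450,-190),z0=20,cams=("top","scene")):
    "each visible bottle: origin xy, axis direction to the cap (deg)"
    out=[]
    for n in cams:
        im=get_image(n)
        for r in regions_of("bottle1",n):
            m=r["region"];px=np.argwhere(m)[:,::-1].astype(float)
            if not 60<len(px)<400: continue
            c=im["img"][m].astype(int);blue=c[:,2]-c[:,0]>60
            cen=p2w(im,[px.mean(0)],z0+14)[0]
            if not(lim[0]<cen[0]<lim[1] and lim[2]<cen[1]<lim[3]) or blue.sum()<5: continue
            w=p2w(im,px,z0+(14 if n=="top" else 12))[:,:2]
            b=p2w(im,[px[~blue].mean(0)],z0+(16 if n=="top" else 12))[0,:2];cp=p2w(im,[px[blue].mean(0)],z0+14)[0,:2]
            rw=cv2.minAreaRect(w.astype(np.float32));bx=cv2.boxPoints(rw);e=[bx[1]-bx[0],bx[2]-bx[1]];L=max(e,key=np.linalg.norm)
            L=L/np.linalg.norm(L);L=L*np.sign(L@(cp-b));d=cp-b
            out.append((n,round(r["score"],2),b.round(0),"o2",(np.array(rw[0])-11*L).round(0),"cap",cp.round(0),"ax",round(np.degrees(np.arctan2(*L[::-1]))),round(np.degrees(np.arctan2(*d[::-1])))))
    for o in sorted(out,key=lambda o:(round(np.arctan2(o[2][1]+312,o[2][0]-501),0),o[0])): print(*o)
E
python3 - <<'E'
from h import *
rel(390,-120,150,90)
bottles()
for n in("top","scene"):
  im=get_image(n)
  for r in regions_of("rod",n)[:1]:
    m=r["region"];b=cv2.boxPoints(cv2.minAreaRect(np.argwhere(m)[:,::-1].astype(np.float32)));print(n,r["score"],p2w(im,b,12)[:,:2].round(0).tolist())
E
```

```text
t 14.7 pos [ 388.9 -121.8  162.7] yaw 86.3 q [ 0.1   0.09 -0.59  0.   -0.91 -1.74] F [0.9 0.2 0. ] w 49.8
 dp [ 0.0011  0.0018 -0.0127] turn [ 0.006 -0.016  0.065]
scene 0.73 [ 485. -377.] o2 [ 483. -375.] cap [ 512. -397.] ax -37 -36
top 0.73 [ 491. -378.] o2 [ 487. -375.] cap [ 518. -400.] ax -37 -38
scene 0.63 [ 571. -333.] o2 [ 568. -331.] cap [ 599. -349.] ax -27 -31
top 0.59 [ 574. -333.] o2 [ 570. -331.] cap [ 606. -352.] ax -33 -31
scene 0.73 [ 515. -238.] o2 [ 516. -235.] cap [ 496. -264.] ax -141 -125
top 0.66 [ 517. -240.] o2 [ 521. -236.] cap [ 499. -266.] ax -134 -125
scene 0.69 [ 433. -296.] o2 [ 433. -292.] cap [ 427. -327.] ax -101 -100
top 0.75 [ 434. -299.] o2 [ 436. -293.] cap [ 430. -330.] ax -98 -97
top 0.74 [[692.0, -53.0], [694.0, -86.0], [499.0, -96.0], [497.0, -64.0]]
scene 0.88 [[436.0, -103.0], [421.0, -56.0], [692.0, -50.0], [700.0, -94.0]]
```

Emit:
{"op": "servo_tool", "data": {
  "turn": [
    [0, 0, 0.162],
    [0, 0, 0.162],
    [0, 0, 0.162],
    [0, 0, 0.162],
    [0, 0, 0.162]
  ],
  "dp": [
    [0.02, -0.02, 0],
    [0.025, -0.02, 0],
    [0.025, -0.02, 0],
    [0.025, -0.02, -0.01],
    [0.02, -0.02, -0.02]
  ],
  "fingers": [0.05, 0.05, 0.05, 0.05, 0.05]
}}

```text
clock: 15.72
position: [508.2, -223.9, 132.8]
ee_rot: [-0.378, 0.926, -0.007, -0.005]
contact_force: [0.9, -0.1, 1.1]
gripper_width: 50.0
```

Emit:
{"op": "servo_tool", "data": {
  "turn": [
    [0, 0, 0.162],
    [0, 0, 0],
    [0, 0, 0],
    [0, 0, 0],
    [0, 0, 0]
  ],
  "dp": [
    [0.01, -0.01, -0.02],
    [0, 0, -0.02],
    [0, 0, 0],
    [0, 0, 0],
    [0, 0, 0]
  ],
  "fingers": [0.05, 0.05, 0.05, 0.05, 0.05]
}}

```text
clock: 16.35
position: [520.1, -235.6, 89.9]
ee_rot: [-0.454, 0.891, -0.007, -0.006]
contact_force: [-0.9, -0.2, 0.9]
gripper_width: 50.0
```

Run:
```python
from h import *
rel(518,-237,27,142)
bottles(cams=("scene",))
```

```text
t 16.35 pos [ 520.1 -235.6   89.9] yaw 144.0 q [-0.13  0.43 -0.32  0.03 -0.82 -0.51] F [-0.9 -0.2  0.9] w 50.0
 dp [-0.0021 -0.0014 -0.0629] turn [ 0.018 -0.004 -0.035]
scene 0.67 [ 487. -378.] o2 [ 483. -376.] cap [ 512. -396.] ax -37 -35
scene 0.51 [ 570. -334.] o2 [ 567. -332.] cap [ 598. -350.] ax -34 -30
scene 0.52 [ 515. -243.] o2 [ 520. -239.] cap [ 495. -265.] ax -143 -132
scene 0.5 [ 431. -295.] o2 [ 431. -290.] cap [ 427. -327.] ax -101 -97
```

Emit:
{"op": "servo_tool", "data": {
  "turn": [
    [0.018, -0.004, -0.03],
    [0, 0, 0],
    [0, 0, 0],
    [0, 0, 0],
    [0, 0, 0]
  ],
  "dp": [
    [-0.002, -0.0015, -0.02],
    [0, 0, -0.025],
    [0, 0, -0.015],
    [0, 0, 0],
    [0, 0, 0]
  ],
  "fingers": [0.05, 0.05, 0.05, 0.05, 0.0]
}}

```text
clock: 17.08
position: [517.7, -237.3, 27.2]
ee_rot: [-0.439, 0.899, 0.001, 0.001]
contact_force: [-0.3, -0.4, 0.6]
gripper_width: 33.1
```

Emit:
{"op": "servo_tool", "data": {
  "turn": [
    [0, 0, 0],
    [0, 0, 0],
    [0, 0, 0],
    [0, 0, 0],
    [0, 0, 0]
  ],
  "dp": [
    [0, 0, 0],
    [0, 0, 0],
    [0, 0, 0.02],
    [0, 0, 0.05],
    [0, 0, 0.05]
  ],
  "fingers": [0.0, 0.0, 0.0, 0.0, 0.0]
}}

```text
clock: 17.7
position: [515.5, -236.6, 147.8]
ee_rot: [-0.438, 0.899, 0.003, -0.001]
contact_force: [0.8, -0.1, -1.1]
gripper_width: 27.1
```

Run:
```python
from h import *
# tray slots: floor centre cab x=-78; body origin 11 mm inward (cap toward -x)
C=lambda x,y:(548-.0244*x-.9997*y,227+.9997*x-.0244*y)
for y in(78,26,-26,-78): print(y,np.round(C(-67,y),1), "cap in:",np.round(C(-89,y),1))
rel(*C(-67,78),150,181.4)
```

```text
78 [471.7 158.1] cap in: [472.2 136.1]
26 [523.6 159.4] cap in: [524.2 137.4]
-26 [575.6 160.7] cap in: [576.2 138.7]
-78 [627.6 161.9] cap in: [628.1 139.9]
t 17.7 pos [ 515.5 -236.6  147.8] yaw 142.0 q [-0.15  0.36 -0.25 -0.   -0.96 -0.51] F [ 0.8 -0.1 -1.1] w 27.1
 dp [-0.0438  0.3947  0.0022] turn [-0.002 -0.006  0.688]
```

Emit:
{"op": "servo_tool", "data": {
  "turn": [
    [0, 0, 0.1],
    [0, 0, 0.1],
    [0, 0, 0.1],
    [0, 0, 0.1],
    [0, 0, 0.1]
  ],
  "dp": [
    [-0.006, 0.055, 0],
    [-0.006, 0.058, 0],
    [-0.006, 0.058, 0],
    [-0.006, 0.058, 0],
    [-0.006, 0.058, 0]
  ],
  "fingers": [0, 0, 0, 0, 0]
}}

```text
clock: 18.32
position: [488.0, 54.5, 155.6]
ee_rot: [-0.65, 0.76, -0.001, 0.007]
contact_force: [0.8, -0.1, -0.9]
gripper_width: 26.5
```

Emit:
{"op": "servo_tool", "data": {
  "turn": [
    [0, 0, 0.1],
    [0, 0, 0.09],
    [0, 0, 0],
    [0, 0, 0],
    [0, 0, 0]
  ],
  "dp": [
    [-0.006, 0.055, 0],
    [-0.006, 0.045, 0],
    [0, 0.01, -0.02],
    [0, 0, -0.02],
    [0, 0, 0]
  ],
  "fingers": [0, 0, 0, 0, 0]
}}

```text
clock: 18.95
position: [474.8, 173.5, 117.7]
ee_rot: [0.725, -0.689, 0.001, -0.011]
contact_force: [-0.4, 0.5, -0.6]
gripper_width: 26.7
```

Run:
```python
from h import *
rel(471.7,158.1,36.5,181.4)
```

```text
t 18.95 pos [474.8 173.5 117.7] yaw -177.1 q [ 0.67  0.29 -0.45 -0.   -0.8  -0.62] F [-0.4  0.5 -0.6] w 26.7
 dp [-0.0031 -0.0154 -0.0812] turn [-0.014  0.017 -0.026]
```

Emit:
{"op": "servo_tool", "data": {
  "turn": [
    [-0.014, 0.017, -0.026],
    [0, 0, 0],
    [0, 0, 0],
    [0, 0, 0],
    [0, 0, 0]
  ],
  "dp": [
    [-0.003, -0.0155, -0.01],
    [0, 0, -0.03],
    [0, 0, -0.025],
    [0, 0, -0.009],
    [0, 0, 0]
  ],
  "fingers": [0, 0, 0, 0, 0]
}}

```text
clock: 19.58
position: [473.3, 154.5, 44.7]
ee_rot: [0.713, -0.701, 0.0, -0.001]
contact_force: [0.1, 1.1, 0.0]
gripper_width: 26.6
```

Run:
```python
from h import *
rel(471.7,158.1,36.5,181.4)
```

```text
t 19.57 pos [473.3 154.5  44.7] yaw -179.0 q [ 0.64  0.4  -0.53  0.   -0.64 -0.63] F [0.1 1.1 0. ] w 26.6
 dp [-0.0016  0.0036 -0.0082] turn [-0.001  0.003  0.007]
```

Lower the rest, release, rise, then head back for bottle B.

Emit:
{"op": "servo_tool", "data": {
  "turn": [
    [-0.001, 0.003, 0.007],
    [0, 0, 0],
    [0, 0, 0],
    [0, 0, 0],
    [0, 0, 0]
  ],
  "dp": [
    [-0.0015, 0.0036, -0.006],
    [0, 0, -0.002],
    [0, 0, 0],
    [0, 0, 0],
    [0, 0, 0]
  ],
  "fingers": [0, 0, 0.026, 0.042, 0.042]
}}

```text
clock: 20.2
position: [473.4, 159.3, 38.9]
ee_rot: [0.716, -0.698, 0.0, -0.002]
contact_force: [0.8, -0.3, 0.1]
gripper_width: 41.9
```

Emit:
{"op": "servo_tool", "data": {
  "turn": [
    [0, 0, 0],
    [0, 0, 0],
    [0, 0, 0],
    [0, 0, 0],
    [0, 0, 0]
  ],
  "dp": [
    [0, 0, 0],
    [0, 0, 0.03],
    [0, 0, 0.05],
    [0, -0.03, 0.03],
    [0, -0.055, 0]
  ],
  "fingers": [0.042, 0.042, 0.042, 0.05, 0.05]
}}

```text
clock: 20.82
position: [474.0, 74.7, 152.4]
ee_rot: [0.718, -0.696, 0.001, -0.003]
contact_force: [0.7, -0.6, -0.8]
gripper_width: 50.2
```

Emit:
{"op": "servo_tool", "data": {
  "turn": [
    [0, 0, -0.03],
    [0, 0, -0.04],
    [0, 0, -0.04],
    [0, 0, -0.04],
    [0, 0, -0.03]
  ],
  "dp": [
    [-0.007, -0.06, 0],
    [-0.007, -0.06, 0],
    [-0.007, -0.06, 0],
    [-0.007, -0.06, 0],
    [-0.007, -0.06, 0]
  ],
  "fingers": [0.05, 0.05, 0.05, 0.05, 0.05]
}}

```text
clock: 21.45
position: [438.1, -233.2, 154.8]
ee_rot: [-0.652, 0.758, -0.004, 0.005]
contact_force: [0.9, 1.4, 0.5]
gripper_width: 50.1
```

Run:
```python
from h import *
rel(434.5,-294,27,171)
bottles()
print('tray');bottles(lim=(400,700,50,240),z0=29,cams=("scene","top"))
```

```text
t 21.45 pos [ 438.1 -233.2  154.8] yaw 171.4 q [-0.16  0.24 -0.42 -0.   -0.9   0.02] F [0.9 1.4 0.5] w 50.1
 dp [-0.0036 -0.0608 -0.1278] turn [-0.001  0.012 -0.007]
scene 0.7 [ 479. -373.] o2 [ 475. -371.] cap [ 502. -397.] ax -47 -46
scene 0.79 [ 570. -344.] o2 [ 566. -340.] cap [ 594. -360.] ax -38 -34
scene 0.62 [ 434. -290.] o2 [ 435. -286.] cap [ 426. -319.] ax -114 -105
tray
scene 0.62 [471. 163.] o2 [470. 173.] cap [469. 134.] ax -89 -94
top 0.68 [472. 155.] o2 [473. 162.] cap [475. 125.] ax -89 -85
```

Emit:
{"op": "servo_tool", "data": {
  "turn": [
    [0, 0.012, -0.06],
    [0, 0, -0.06],
    [0, 0, 0],
    [0, 0, 0],
    [0, 0, 0]
  ],
  "dp": [
    [0, -0.025, -0.02],
    [-0.001, -0.025, -0.03],
    [0, -0.003, -0.02],
    [0, 0, 0],
    [0, 0, 0]
  ],
  "fingers": [0.05, 0.05, 0.05, 0.05, 0.05]
}}

```text
clock: 22.48
position: [442.1, -278.3, 85.1]
ee_rot: [-0.611, 0.792, -0.002, 0.001]
contact_force: [0.1, -0.8, -0.1]
gripper_width: 50.0
```

Run:
```python
from h import *
rel(436.5,-287,27,164)
bottles()
```

```text
t 22.48 pos [ 442.1 -278.3   85.1] yaw 165.3 q [-0.25  0.37 -0.44 -0.   -0.76 -0.  ] F [ 0.1 -0.8 -0.1] w 50.0
 dp [-0.0056 -0.0087 -0.0581] turn [ 0.001  0.004 -0.023]
scene 0.65 [ 480. -377.] o2 [ 476. -374.] cap [ 503. -397.] ax -47 -42
scene 0.64 [ 569. -343.] o2 [ 566. -339.] cap [ 594. -360.] ax -39 -35
top 0.61 [ 578. -346.] o2 [ 573. -342.] cap [ 600. -364.] ax -44 -38
scene 0.67 [ 435. -290.] o2 [ 435. -285.] cap [ 426. -319.] ax -110 -107
```

Stationary. I descend on B.

Emit:
{"op": "servo_tool", "data": {
  "turn": [
    [0.001, 0.004, -0.02],
    [0, 0, 0],
    [0, 0, 0],
    [0, 0, 0],
    [0, 0, 0]
  ],
  "dp": [
    [-0.0055, -0.0085, -0.02],
    [0, 0, -0.025],
    [0, 0, -0.011],
    [0, 0, 0],
    [0, 0, 0]
  ],
  "fingers": [0.05, 0.05, 0.05, 0.05, 0.0]
}}

```text
clock: 23.3
position: [439.2, -287.8, 31.9]
ee_rot: [-0.603, 0.798, -0.004, 0.003]
contact_force: [-0.2, -0.0, 0.0]
gripper_width: 33.0
```

Emit:
{"op": "servo_tool", "data": {
  "turn": [
    [0, 0, 0],
    [0, 0, 0],
    [0, 0, 0],
    [0, 0, 0],
    [0, 0, 0]
  ],
  "dp": [
    [0, 0, 0],
    [0, 0, 0],
    [0, 0, 0.02],
    [0, 0, 0.05],
    [0, 0, 0.05]
  ],
  "fingers": [0.0, 0.0, 0.0, 0.0, 0.0]
}}

```text
clock: 23.92
position: [437.0, -286.8, 152.7]
ee_rot: [-0.603, 0.798, -0.001, 0.001]
contact_force: [1.5, -0.5, 0.0]
gripper_width: 26.4
```

Run:
```python
from h import *
rel(523.6,159.4,150,181.4)
bottles()
```

```text
t 23.93 pos [ 437.  -286.8  152.7] yaw 164.2 q [-0.27  0.29 -0.36 -0.   -0.93 -0.01] F [ 1.5 -0.5  0. ] w 26.4
 dp [ 0.0866  0.4462 -0.0027] turn [0.    0.002 0.3  ]
scene 0.58 [ 479. -377.] o2 [ 476. -374.] cap [ 503. -397.] ax -47 -41
scene 0.48 [ 569. -342.] o2 [ 565. -339.] cap [ 594. -360.] ax -38 -37
```

Emit:
{"op": "servo_tool", "data": {
  "turn": [
    [0, 0, 0.04],
    [0, 0, 0.04],
    [0, 0, 0.04],
    [0, 0, 0.04],
    [0, 0, 0.04]
  ],
  "dp": [
    [0.01, 0.055, 0],
    [0.011, 0.058, 0],
    [0.011, 0.058, 0],
    [0.011, 0.058, 0],
    [0.011, 0.058, 0]
  ],
  "fingers": [0, 0, 0, 0, 0]
}}

```text
clock: 24.75
position: [486.5, 4.7, 144.8]
ee_rot: [-0.678, 0.735, 0.003, -0.004]
contact_force: [1.5, 0.3, -0.9]
gripper_width: 26.6
```

Emit:
{"op": "servo_tool", "data": {
  "turn": [
    [0, 0, 0.04],
    [0, 0, 0.04],
    [0, 0, 0.02],
    [0, 0, 0],
    [0, 0, 0]
  ],
  "dp": [
    [0.011, 0.055, 0],
    [0.011, 0.055, 0],
    [0.01, 0.03, 0],
    [0, 0.01, -0.02],
    [0, 0, -0.02]
  ],
  "fingers": [0, 0, 0, 0, 0]
}}

```text
clock: 25.38
position: [515.3, 163.1, 96.3]
ee_rot: [0.717, -0.697, -0.004, 0.01]
contact_force: [0.4, 0.2, -0.5]
gripper_width: 26.7
```

Run:
```python
from h import *
rel(523.6,159.4,41,181.4)
```

```text
t 25.38 pos [515.3 163.1  96.3] yaw -178.3 q [ 0.6   0.39 -0.36 -0.01 -0.84 -0.57] F [ 0.4  0.2 -0.5] w 26.7
 dp [ 0.0083 -0.0037 -0.0553] turn [ 0.008 -0.02  -0.005]
```

Emit:
{"op": "servo_tool", "data": {
  "turn": [
    [0.008, -0.02, -0.005],
    [0, 0, 0],
    [0, 0, 0],
    [0, 0, 0],
    [0, 0, 0]
  ],
  "dp": [
    [0.0085, -0.004, 0],
    [0, 0, -0.02],
    [0, 0, -0.02],
    [0, 0, -0.008],
    [0, 0, 0]
  ],
  "fingers": [0, 0, 0, 0, 0]
}}

```text
clock: 26.0
position: [523.4, 156.1, 44.1]
ee_rot: [0.715, -0.699, -0.0, 0.002]
contact_force: [0.3, 0.2, 0.4]
gripper_width: 26.6
```

Run:
```python
from h import *
rel(523.6,159.4,41,181.4)
```

```text
t 26.0 pos [523.4 156.1  44.1] yaw -178.7 q [ 0.59  0.46 -0.41  0.   -0.7  -0.57] F [0.3 0.2 0.4] w 26.6
 dp [ 0.0002  0.0033 -0.0031] turn [ 0.003 -0.003  0.002]
```

Emit:
{"op": "servo_tool", "data": {
  "turn": [
    [0.003, -0.003, 0.002],
    [0, 0, 0],
    [0, 0, 0],
    [0, 0, 0],
    [0, 0, 0]
  ],
  "dp": [
    [0, 0.0025, -0.0025],
    [0, 0, 0],
    [0, 0, 0],
    [0, 0, 0],
    [0, 0, 0]
  ],
  "fingers": [0, 0.0, 0.026, 0.042, 0.042]
}}

```text
clock: 26.62
position: [525.1, 159.6, 44.1]
ee_rot: [0.716, -0.698, 0.001, -0.003]
contact_force: [0.4, 0.0, -0.2]
gripper_width: 42.4
```

Emit:
{"op": "servo_tool", "data": {
  "turn": [
    [0, 0, 0],
    [0, 0, 0],
    [0, 0, 0],
    [0, 0, 0],
    [0, 0, 0.05]
  ],
  "dp": [
    [0, 0, 0],
    [0, 0, 0.03],
    [0, 0, 0.05],
    [0, -0.03, 0.03],
    [-0.005, -0.055, 0]
  ],
  "fingers": [0.042, 0.042, 0.042, 0.05, 0.05]
}}

```text
clock: 27.25
position: [520.6, 75.1, 157.2]
ee_rot: [0.736, -0.677, 0.002, -0.002]
contact_force: [-0.0, -1.2, -0.7]
gripper_width: 49.9
```

Emit:
{"op": "servo_tool", "data": {
  "turn": [
    [0, 0, 0.1],
    [0, 0, 0.1],
    [0, 0, 0.1],
    [0, 0, 0.1],
    [0, 0, 0.1]
  ],
  "dp": [
    [-0.006, -0.06, 0],
    [-0.006, -0.06, 0],
    [-0.006, -0.06, 0],
    [-0.006, -0.06, 0],
    [-0.006, -0.06, 0]
  ],
  "fingers": [0.05, 0.05, 0.05, 0.05, 0.05]
}}

```text
clock: 27.88
position: [489.4, -232.7, 159.3]
ee_rot: [0.885, -0.465, 0.003, -0.005]
contact_force: [0.1, 0.3, -0.4]
gripper_width: 49.7
```

Emit:
{"op": "servo_tool", "data": {
  "turn": [
    [0, 0, 0.1],
    [0, 0, 0.1],
    [0, 0, 0],
    [0, 0, 0],
    [0, 0, 0]
  ],
  "dp": [
    [0, -0.055, 0],
    [0, -0.04, 0],
    [0, -0.03, -0.02],
    [0, 0, -0.03],
    [0, 0, 0]
  ],
  "fingers": [0.05, 0.05, 0.05, 0.05, 0.05]
}}

```text
clock: 28.5
position: [487.2, -367.0, 108.1]
ee_rot: [0.927, -0.374, 0.003, -0.005]
contact_force: [-0.1, 0.6, 0.6]
gripper_width: 50.0
```

Run:
```python
from h import *
rel(479,-375,27,225.5)
bottles()
print('tray');bottles(lim=(400,700,50,240),z0=29,cams=("scene","top"))
```

```text
t 28.5 pos [ 487.2 -367.   108.1] yaw -133.9 q [-0.39  0.47 -0.19 -0.01 -0.91  1.2 ] F [-0.1  0.6  0.6] w 50.0
 dp [-0.0082 -0.008  -0.0811] turn [-0.006  0.009 -0.01 ]
scene 0.8 [ 569. -343.] o2 [ 565. -340.] cap [ 594. -360.] ax -38 -35
tray
scene 0.55 [521. 164.] o2 [519. 173.] cap [521. 134.] ax -79 -90
top 0.76 [525. 157.] o2 [526. 163.] cap [527. 127.] ax -89 -86
top 0.72 [472. 154.] o2 [473. 160.] cap [475. 125.] ax -89 -85
```

Emit:
{"op": "servo_tool", "data": {
  "turn": [
    [-0.006, 0.009, -0.01],
    [0, 0, 0],
    [0, 0, 0],
    [0, 0, 0],
    [0, 0, 0]
  ],
  "dp": [
    [-0.008, -0.008, 0],
    [0, 0, -0.03],
    [0, 0, -0.03],
    [0, 0, -0.012],
    [0, 0, 0]
  ],
  "fingers": [0.05, 0.05, 0.05, 0.05, 0.05]
}}

```text
clock: 29.52
position: [481.5, -377.1, 40.9]
ee_rot: [0.926, -0.378, 0.006, 0.001]
contact_force: [-0.2, 0.0, 1.2]
gripper_width: 50.1
```

Run:
```python
from h import *
rel(479,-375,27,225.5)
bottles()
```

```text
t 29.52 pos [ 481.5 -377.1   40.9] yaw -134.4 q [-0.4   0.55 -0.26  0.   -0.75  1.19] F [-0.2  0.   1.2] w 50.1
 dp [-0.0025  0.0021 -0.0139] turn [ 0.007  0.01  -0.001]
scene 0.49 [ 481. -377.] o2 [ 478. -372.] cap [ 504. -397.] ax -46 -42
scene 0.6 [ 569. -342.] o2 [ 565. -339.] cap [ 594. -361.] ax -34 -36
```

Emit:
{"op": "servo_tool", "data": {
  "turn": [
    [0.007, 0.01, 0],
    [0, 0, 0],
    [0, 0, 0],
    [0, 0, 0],
    [0, 0, 0]
  ],
  "dp": [
    [-0.002, 0.002, -0.012],
    [0, 0, -0.002],
    [0, 0, 0],
    [0, 0, 0],
    [0, 0, 0]
  ],
  "fingers": [0.05, 0.05, 0.0, 0.0, 0.0]
}}

```text
clock: 30.35
position: [481.6, -375.6, 29.3]
ee_rot: [0.926, -0.378, 0.003, -0.0]
contact_force: [-0.5, 0.4, -1.2]
gripper_width: 27.0
```

Emit:
{"op": "servo_tool", "data": {
  "turn": [
    [0, 0, 0],
    [0, 0, 0],
    [0, 0, 0],
    [0, 0, -0.1],
    [0, 0, -0.1]
  ],
  "dp": [
    [0, 0, 0],
    [0, 0, 0.02],
    [0, 0, 0.05],
    [0, 0.02, 0.05],
    [0.02, 0.055, 0]
  ],
  "fingers": [0.0, 0.0, 0.0, 0.0, 0.0]
}}

```text
clock: 30.98
position: [499.9, -301.1, 151.2]
ee_rot: [0.881, -0.474, 0.002, -0.001]
contact_force: [0.9, 0.8, -1.3]
gripper_width: 26.7
```

Run:
```python
from h import *
rel(575.6,160.7,150,181.4)
bottles()
```

```text
t 30.98 pos [ 499.9 -301.1  151.2] yaw -146.5 q [-0.27  0.38 -0.21 -0.   -0.97  0.85] F [ 0.9  0.8 -1.3] w 26.7
 dp [ 0.0757  0.4618 -0.0012] turn [ 0.001  0.004 -0.559]
scene 0.55 [ 570. -332.] o2 [ 567. -331.] cap [ 599. -349.] ax -34 -29
scene 0.48 [ 425. -240.] o2 [ 421. -233.] cap [ 446. -263.] ax -48 -49
```

Emit:
{"op": "servo_tool", "data": {
  "turn": [
    [0, 0, -0.08],
    [0, 0, -0.08],
    [0, 0, -0.08],
    [0, 0, -0.08],
    [0, 0, -0.08]
  ],
  "dp": [
    [0.01, 0.058, 0],
    [0.01, 0.058, 0],
    [0.01, 0.058, 0],
    [0.01, 0.058, 0],
    [0.01, 0.058, 0]
  ],
  "fingers": [0, 0, 0, 0, 0]
}}

```text
clock: 31.8
position: [547.1, -9.4, 143.9]
ee_rot: [0.764, -0.646, -0.004, 0.001]
contact_force: [1.2, 0.1, -0.7]
gripper_width: 26.6
```

Emit:
{"op": "servo_tool", "data": {
  "turn": [
    [0, 0, -0.08],
    [0, 0, -0.06],
    [0, 0, -0.02],
    [0, 0, 0],
    [0, 0, 0]
  ],
  "dp": [
    [0.01, 0.058, 0],
    [0.01, 0.05, 0],
    [0.01, 0.03, 0],
    [0, 0.005, -0.02],
    [0, 0, -0.02]
  ],
  "fingers": [0, 0, 0, 0, 0]
}}

```text
clock: 32.42
position: [580.1, 137.8, 101.3]
ee_rot: [0.708, -0.706, -0.004, 0.001]
contact_force: [0.3, -0.2, -1.6]
gripper_width: 26.8
```

Run:
```python
from h import *
rel(575.6,160.7,39,181.4)
```

```text
t 32.42 pos [580.1 137.8 101.3] yaw -179.9 q [ 0.5   0.46 -0.23 -0.01 -0.89 -0.49] F [ 0.3 -0.2 -1.6] w 26.8
 dp [-0.0045  0.0229 -0.0623] turn [-0.004 -0.006  0.022]
```

Emit:
{"op": "servo_tool", "data": {
  "turn": [
    [-0.004, -0.006, 0.022],
    [0, 0, 0],
    [0, 0, 0],
    [0, 0, 0],
    [0, 0, 0]
  ],
  "dp": [
    [-0.0045, 0.022, 0],
    [0, 0, -0.02],
    [0, 0, -0.025],
    [0, 0, -0.01],
    [0, 0, 0]
  ],
  "fingers": [0, 0, 0, 0, 0]
}}

```text
clock: 33.05
position: [576.0, 154.4, 39.9]
ee_rot: [0.714, -0.7, -0.001, 0.004]
contact_force: [0.4, -0.5, -0.6]
gripper_width: 26.8
```

Run:
```python
from h import *
rel(575.6,160.7,39,181.4)
```

```text
t 33.05 pos [576.  154.4  39.9] yaw -178.9 q [ 0.53  0.54 -0.28  0.   -0.76 -0.51] F [ 0.4 -0.5 -0.6] w 26.8
 dp [-0.0004  0.0063 -0.0009] turn [ 0.005 -0.007  0.005]
```

Emit:
{"op": "servo_tool", "data": {
  "turn": [
    [0.005, -0.007, 0.005],
    [0, 0, 0],
    [0, 0, 0],
    [0, 0, 0],
    [0, 0, 0]
  ],
  "dp": [
    [0, 0.003, -0.001],
    [0, 0, 0],
    [0, 0, 0],
    [0, 0, 0],
    [0, 0, 0]
  ],
  "fingers": [0, 0.0, 0.026, 0.042, 0.042]
}}

```text
clock: 33.67
position: [578.0, 158.0, 41.9]
ee_rot: [0.716, -0.698, 0.001, -0.003]
contact_force: [-0.1, -0.2, 0.5]
gripper_width: 42.2
```

Emit:
{"op": "servo_tool", "data": {
  "turn": [
    [0, 0, 0],
    [0, 0, 0],
    [0, 0, 0],
    [0, 0, 0.05],
    [0, 0, 0.12]
  ],
  "dp": [
    [0, 0, 0],
    [0, 0, 0.03],
    [0, 0, 0.05],
    [0, -0.03, 0.03],
    [0, -0.055, 0]
  ],
  "fingers": [0.042, 0.042, 0.042, 0.05, 0.05]
}}

```text
clock: 34.3
position: [578.1, 73.9, 154.9]
ee_rot: [0.776, -0.63, 0.002, -0.002]
contact_force: [-0.4, -0.9, -0.9]
gripper_width: 50.2
```

Emit:
{"op": "servo_tool", "data": {
  "turn": [
    [0, 0, 0.12],
    [0, 0, 0.12],
    [0, 0, 0.12],
    [0, 0, 0.12],
    [0, 0, 0.12]
  ],
  "dp": [
    [0, -0.06, 0],
    [0, -0.06, 0],
    [0, -0.06, 0],
    [0, -0.06, 0],
    [0, -0.06, 0]
  ],
  "fingers": [0.05, 0.05, 0.05, 0.05, 0.05]
}}

```text
clock: 34.92
position: [577.7, -233.8, 156.9]
ee_rot: [0.932, -0.361, 0.003, -0.004]
contact_force: [1.7, 0.1, -0.1]
gripper_width: 50.1
```

Emit:
{"op": "servo_tool", "data": {
  "turn": [
    [0, 0, 0.12],
    [0, 0, 0.11],
    [0, 0, 0],
    [0, 0, 0],
    [0, 0, 0]
  ],
  "dp": [
    [0, -0.055, 0],
    [0, -0.03, 0],
    [0, -0.01, -0.02],
    [0, 0, -0.03],
    [0, 0, 0]
  ],
  "fingers": [0.05, 0.05, 0.05, 0.05, 0.05]
}}

```text
clock: 35.55
position: [575.0, -334.8, 102.2]
ee_rot: [0.967, -0.253, 0.001, -0.005]
contact_force: [1.0, -0.0, 0.5]
gripper_width: 49.8
```

Run:
```python
from h import *
rel(569,-332,27,239)
bottles()
print('tray');bottles(lim=(400,700,50,240),z0=29,cams=("scene","top"))
```

```text
t 35.55 pos [ 575.  -334.8  102.2] yaw -119.3 q [-0.29  0.56 -0.04 -0.01 -0.97  1.36] F [ 1.  -0.   0.5] w 49.8
 dp [-0.006   0.0028 -0.0752] turn [-0.009  0.004 -0.029]
scene 0.56 [ 573. -334.] o2 [ 569. -330.] cap [ 600. -348.] ax -35 -29
tray
top 0.46 [576. 152.] o2 [579. 160.] cap [579. 124.] ax -89 -84
scene 0.66 [520. 166.] o2 [519. 174.] cap [521. 134.] ax -81 -89
scene 0.53 [479. 156.] o2 [476. 167.] cap [472. 134.] ax -90 -108
top 0.53 [473. 154.] o2 [475. 162.] cap [475. 125.] ax -89 -84
top 0.49 [524. 155.] o2 [526. 161.] cap [527. 127.] ax -89 -85
```

Emit:
{"op": "servo_tool", "data": {
  "turn": [
    [-0.009, 0.004, -0.029],
    [0, 0, 0],
    [0, 0, 0],
    [0, 0, 0],
    [0, 0, 0]
  ],
  "dp": [
    [-0.005, 0.003, 0],
    [0, 0, -0.03],
    [0, 0, -0.03],
    [0, 0, -0.01],
    [0, 0, 0]
  ],
  "fingers": [0.05, 0.05, 0.05, 0.05, 0.05]
}}

```text
clock: 36.58
position: [575.1, -333.5, 40.1]
ee_rot: [0.964, -0.266, 0.009, 0.001]
contact_force: [0.6, -0.5, 0.5]
gripper_width: 50.3
```

Run:
```python
from h import *
rel(570,-332,27,239)
bottles()
```

```text
t 36.58 pos [ 575.1 -333.5   40.1] yaw -120.9 q [-0.28  0.62 -0.12  0.   -0.82  1.31] F [ 0.6 -0.5  0.5] w 50.3
 dp [-0.0051  0.0015 -0.0131] turn [ 0.007  0.016 -0.002]
scene 0.65 [ 569. -332.] o2 [ 567. -330.] cap [ 600. -349.] ax -31 -29
```

Emit:
{"op": "servo_tool", "data": {
  "turn": [
    [0.007, 0.016, 0],
    [0, 0, 0],
    [0, 0, 0],
    [0, 0, 0],
    [0, 0, 0]
  ],
  "dp": [
    [-0.005, 0.0015, -0.011],
    [0, 0, -0.002],
    [0, 0, 0],
    [0, 0, 0],
    [0, 0, 0]
  ],
  "fingers": [0.05, 0.05, 0.0, 0.0, 0.0]
}}

```text
clock: 37.4
position: [571.3, -332.5, 29.2]
ee_rot: [0.964, -0.266, 0.002, -0.0]
contact_force: [0.2, 0.1, -0.4]
gripper_width: 26.8
```

Emit:
{"op": "servo_tool", "data": {
  "turn": [
    [0, 0, 0],
    [0, 0, 0],
    [0, 0, 0],
    [0, 0, -0.1],
    [0, 0, -0.1]
  ],
  "dp": [
    [0, 0, 0],
    [0, 0, 0.02],
    [0, 0, 0.05],
    [0, 0.02, 0.05],
    [0, 0.055, 0.0]
  ],
  "fingers": [0.0, 0.0, 0.0, 0.0, 0.0]
}}

```text
clock: 38.02
position: [570.2, -258.4, 150.6]
ee_rot: [0.93, -0.367, 0.001, -0.001]
contact_force: [0.5, 0.7, -2.5]
gripper_width: 26.8
```

Emit:
{"op": "servo_tool", "data": {
  "turn": [
    [0, 0, -0.1],
    [0, 0, -0.1],
    [0, 0, -0.1],
    [0, 0, -0.1],
    [0, 0, -0.1]
  ],
  "dp": [
    [0.007, 0.055, 0],
    [0.007, 0.055, 0],
    [0.007, 0.055, 0],
    [0.007, 0.055, 0],
    [0.007, 0.055, 0]
  ],
  "fingers": [0, 0, 0, 0, 0]
}}

```text
clock: 38.65
position: [604.7, 24.5, 152.5]
ee_rot: [0.805, -0.593, 0.003, -0.002]
contact_force: [0.9, -0.0, -0.7]
gripper_width: 26.2
```

Run:
```python
from h import *
rel(627.6,158,120,181.4)
```

```text
t 38.65 pos [604.7  24.5 152.5] yaw -162.8 q [ 0.31  0.41 -0.16  0.   -0.99 -0.01] F [ 0.9 -0.  -0.7] w 26.2
 dp [ 0.0229  0.1335 -0.0325] turn [ 0.002  0.007 -0.276]
```

Emit:
{"op": "servo_tool", "data": {
  "turn": [
    [0, 0, -0.1],
    [0, 0, -0.1],
    [0, 0, -0.07],
    [0, 0, 0],
    [0, 0, 0]
  ],
  "dp": [
    [0.008, 0.045, 0],
    [0.008, 0.045, 0],
    [0.007, 0.035, 0],
    [0, 0.008, -0.015],
    [0, 0, -0.02]
  ],
  "fingers": [0, 0, 0, 0, 0]
}}

```text
clock: 39.28
position: [628.0, 166.7, 117.4]
ee_rot: [0.717, -0.697, 0.004, -0.003]
contact_force: [-0.2, -0.9, -0.3]
gripper_width: 26.8
```

Run:
```python
from h import *
rel(627.6,158,39,181.4)
```

```text
t 39.27 pos [628.  166.7 117.4] yaw -178.4 q [ 0.51  0.51 -0.08  0.01 -0.96 -0.49] F [-0.2 -0.9 -0.3] w 26.8
 dp [-0.0004 -0.0087 -0.0784] turn [ 0.001  0.01  -0.003]
```

Emit:
{"op": "servo_tool", "data": {
  "turn": [
    [0.001, 0.01, -0.003],
    [0, 0, 0],
    [0, 0, 0],
    [0, 0, 0],
    [0, 0, 0]
  ],
  "dp": [
    [0, -0.007, -0.01],
    [0, 0, -0.03],
    [0, 0, -0.025],
    [0, 0, -0.01],
    [0, 0, 0]
  ],
  "fingers": [0, 0, 0, 0, 0]
}}

```text
clock: 39.9
position: [626.8, 153.8, 38.5]
ee_rot: [0.715, -0.699, -0.001, 0.002]
contact_force: [-0.4, 0.7, 0.7]
gripper_width: 26.8
```

Run:
```python
from h import *
rel(627.6,158,39,181.4)
```

```text
t 39.9 pos [626.8 153.8  38.5] yaw -178.8 q [ 0.49  0.6  -0.15 -0.   -0.82 -0.47] F [-0.4  0.7  0.7] w 26.8
 dp [0.0008 0.0042 0.0005] turn [ 0.002 -0.005  0.003]
```

Emit:
{"op": "servo_tool", "data": {
  "turn": [
    [0, 0, 0],
    [0, 0, 0],
    [0, 0, 0],
    [0, 0, 0],
    [0, 0, 0]
  ],
  "dp": [
    [0, 0.002, 0],
    [0, 0, 0],
    [0, 0, 0],
    [0, 0, 0],
    [0, 0, 0]
  ],
  "fingers": [0, 0.0, 0.026, 0.042, 0.042]
}}

```text
clock: 40.52
position: [627.9, 155.7, 40.6]
ee_rot: [0.715, -0.7, -0.001, 0.001]
contact_force: [1.6, -0.1, 0.2]
gripper_width: 42.3
```

Emit:
{"op": "servo_tool", "data": {
  "turn": [
    [0, 0, 0],
    [0, 0, 0],
    [0, 0, 0],
    [0, 0, 0.1],
    [0, 0, 0.15]
  ],
  "dp": [
    [0, 0, 0],
    [0, 0, 0.03],
    [0, 0, 0.05],
    [-0.01, -0.03, 0.03],
    [-0.03, -0.05, 0]
  ],
  "fingers": [0.042, 0.042, 0.042, 0.045, 0.045]
}}

```text
clock: 41.15
position: [588.4, 76.5, 152.4]
ee_rot: [0.8, -0.6, 0.001, 0.002]
contact_force: [0.0, 0.3, -1.6]
gripper_width: 45.1
```

Emit:
{"op": "servo_tool", "data": {
  "turn": [
    [0, 0, 0.17],
    [0, 0, 0.17],
    [0, 0, 0.17],
    [0, 0, 0.17],
    [0, 0, 0.17]
  ],
  "dp": [
    [-0.03, -0.05, 0],
    [-0.03, -0.05, 0],
    [-0.03, -0.05, 0],
    [-0.03, -0.05, 0],
    [-0.01, -0.03, 0]
  ],
  "fingers": [0.045, 0.045, 0.045, 0.045, 0.045]
}}

```text
clock: 41.78
position: [453.1, -159.4, 154.4]
ee_rot: [0.979, -0.204, 0.003, -0.0]
contact_force: [0.4, -0.0, 0.2]
gripper_width: 44.9
```

Run:
```python
from h import *
rel(640,-75,10,266)
a=get_image("scene");b=get_image("top")
A=a["img"][120:280,260:460];B=b["img"][115:260,180:380]
cv2.imwrite("pics/c9.png",np.hstack([cv2.resize(A,(400,320)),cv2.resize(B,(400,320))])[:,:,::-1])
for n,im in(("top",b),("scene",a)):
  for r in regions_of("rod",n)[:1]:
    m=r["region"];q=cv2.boxPoints(cv2.minAreaRect(np.argwhere(m)[:,::-1].astype(np.float32)));print(n,r["score"],p2w(im,q,12)[:,:2].round(0).tolist())
```

```text
t 41.77 pos [ 453.1 -159.4  154.4] yaw -113.5 q [ 0.    0.21 -0.45  0.   -0.9   1.16] F [ 0.4 -0.   0.2] w 44.9
 dp [ 0.1869  0.0844 -0.1444] turn [-0.     0.006  0.34 ]
top 0.65 [[433.0, 207.0], [680.0, 212.0], [679.0, 104.0], [432.0, 101.0]]
scene 0.7 [[450.0, -152.0], [439.0, -109.0], [704.0, -112.0], [709.0, -151.0]]
```

View pics/c9.png

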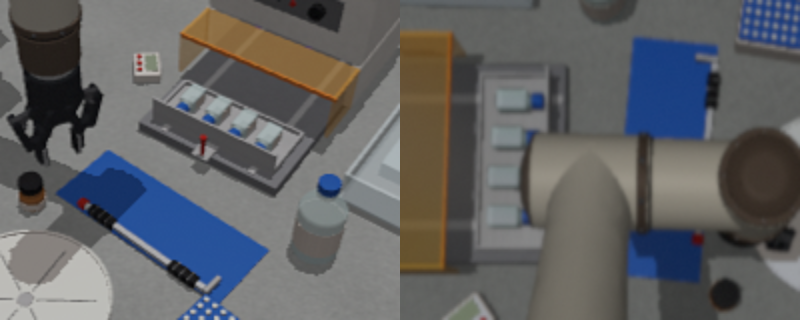

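Run:
```python
from h import *
a=get_image("scene");b=get_image("top")
print("scene pad,sleeve,end",p2w(a,[(300,221),(352,256.5),(363.5,265)],14).round(0).tolist())
print("top sleeve,pad",p2w(b,[(336.5,154.9),(328.5,222.8)],16).round(0).tolist())
# dark sleeve pixels of far sleeve, scene + top
for n,im,(x0,y0,x1,y1),z in(("s",a,(335,240,368,270),14),("t",b,(325,138,348,172),16)):
    g=im["img"].max(2)[y0:y1,x0:x1]; m=(g<45).astype(np.uint8); k,l,st,ce=cv2.connectedComponentsWithStats(m); i=1+np.argmax(st[1:,4]); print(n,st[i],p2w(im,[ce[i]+[x0,y0]],z).round(0))
```

```text
scene pad,sleeve,end [[448.0, -121.0, 14.0], [658.0, -136.0, 14.0], [702.0, -141.0, 14.0]]
top sleeve,pad [[659.0, -139.0, 16.0], [454.0, -119.0, 16.0]]
s [ 9 10 15 14 86] [[ 656. -139.   14.]]
t [ 8 10  7 16 67] [[ 658. -138.   16.]]
```

Emit:
{"op": "servo_tool", "data": {
  "turn": [
    [0, 0.006, 0.082],
    [0, 0, 0.082],
    [0, 0, 0.082],
    [0, 0, 0.082],
    [0, 0, 0]
  ],
  "dp": [
    [0.05, 0.005, 0],
    [0.05, 0.006, 0],
    [0.05, 0.006, 0],
    [0.04, 0.005, -0.02],
    [0.01, 0, -0.02]
  ],
  "fingers": [0.04, 0.04, 0.04, 0.04, 0.04]
}}

```text
clock: 42.7
position: [663.9, -127.7, 113.8]
ee_rot: [0.999, -0.035, 0.002, 0.0]
contact_force: [-1.4, 0.3, -0.4]
gripper_width: 40.0
```

Run:
```python
from h import *
rel(653,-137,8,265.3)
```

```text
t 42.7 pos [ 663.9 -127.7  113.8] yaw -94.0 q [ 0.05  0.56 -0.01  0.   -1.    1.45] F [-1.4  0.3 -0.4] w 40.0
 dp [-0.0109 -0.0093 -0.1058] turn [ 0.001  0.004 -0.011]
```

Emit:
{"op": "servo_tool", "data": {
  "turn": [
    [0, 0.004, -0.011],
    [0, 0, 0],
    [0, 0, 0],
    [0, 0, 0],
    [0, 0, 0]
  ],
  "dp": [
    [-0.011, -0.009, 0],
    [0, 0, -0.03],
    [0, 0, -0.035],
    [0, 0, -0.015],
    [0, 0, 0]
  ],
  "fingers": [0.04, 0.04, 0.04, 0.04, 0.04]
}}

```text
clock: 43.32
position: [649.0, -135.8, 32.3]
ee_rot: [0.999, -0.042, -0.002, 0.001]
contact_force: [0.2, 0.3, 0.7]
gripper_width: 39.8
```

Run:
```python
from h import *
rel(653,-137,8,265.3)
a=get_image("scene");save(a,"c10.png",(300,190,100,80),6)
```

```text
t 43.33 pos [ 649.  -135.8   32.3] yaw -94.8 q [ 0.04  0.63 -0.11  0.   -0.83  1.45] F [0.2 0.3 0.7] w 39.8
 dp [ 0.004  -0.0012 -0.0243] turn [ 0.001 -0.004  0.002]
```

View pics/c10.png

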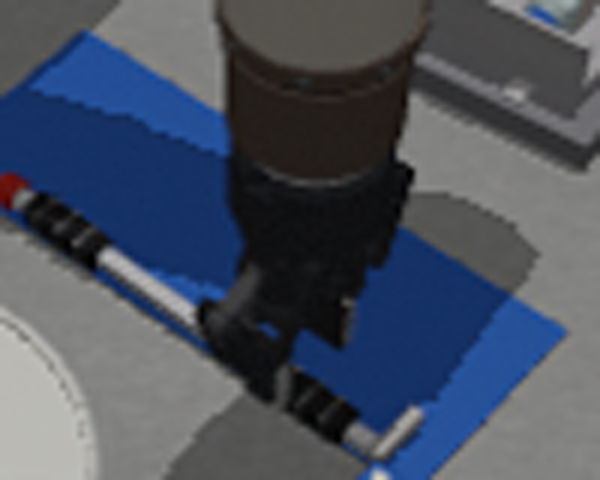

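Run:
```python
from h import *
a=get_image("scene")
print(p2w(a,[(300+355/6,190+432/6),(300+385/6,190+455/6),(300+5/6,190+190/6)],14).round(0).tolist())
print(w2p(a,[[649,-136,32],[649,-136,12],[653,-137,12],[683,-139.5,14]]).round(1).tolist())
```

```text
[[686.0, -140.0, 14.0], [705.0, -143.0, 14.0], [452.0, -122.0, 14.0]]
[[349.7, 251.3], [349.4, 255.3], [350.3, 256.2], [358.3, 261.3]]
```

Emit:
{"op": "servo_tool", "data": {
  "turn": [
    [0, -0.004, 0.002],
    [0, 0, 0],
    [0, 0, 0],
    [0, 0, 0],
    [0, 0, 0]
  ],
  "dp": [
    [0.007, -0.0015, -0.016],
    [0, 0, -0.007],
    [0, 0, -0.001],
    [0, 0, 0],
    [0, 0, 0]
  ],
  "fingers": [0.04, 0.04, 0.04, 0.0, 0.0]
}}

```text
clock: 44.05
position: [659.9, -137.5, 11.4]
ee_rot: [0.999, -0.04, 0.005, 0.001]
contact_force: [0.2, -0.4, -0.8]
gripper_width: 16.0
```

Emit:
{"op": "servo_tool", "data": {
  "turn": [
    [0, 0, 0],
    [0, 0, 0],
    [0, 0, 0],
    [0, 0, 0],
    [0, 0, 0]
  ],
  "dp": [
    [0, 0, 0],
    [0, 0, 0],
    [0, 0, 0.02],
    [0, 0, 0.05],
    [0, 0, 0.05]
  ],
  "fingers": [0.0, 0.0, 0.0, 0.0, 0.0]
}}

```text
clock: 44.68
position: [655.6, -137.2, 128.0]
ee_rot: [0.999, -0.041, -0.002, 0.0]
contact_force: [0.6, -0.1, 0.0]
gripper_width: 16.4
```

Run:
```python
from h import *
rel(609,-150,130,181.4)
```

```text
t 44.67 pos [ 655.6 -137.2  128. ] yaw -94.7 q [ 0.03  0.54 -0.01  0.   -1.03  1.45] F [ 0.6 -0.1  0. ] w 16.4
 dp [-0.0466 -0.0128  0.002 ] turn [-0.002 -0.003 -1.464]
```

Emit:
{"op": "servo_tool", "data": {
  "turn": [
    [0, 0, -0.183],
    [0, 0, -0.183],
    [0, 0, -0.183],
    [0, 0, -0.183],
    [0, 0, -0.183]
  ],
  "dp": [
    [-0.006, 0, 0],
    [-0.007, 0, 0],
    [-0.007, 0, 0],
    [-0.007, 0, 0],
    [-0.007, 0, 0]
  ],
  "fingers": [0, 0, 0, 0, 0]
}}

```text
clock: 45.3
position: [623.3, -137.2, 134.1]
ee_rot: [0.872, -0.489, 0.004, 0.001]
contact_force: [-0.1, 0.0, -0.9]
gripper_width: 16.0
```

Emit:
{"op": "servo_tool", "data": {
  "turn": [
    [0, 0, -0.183],
    [0, 0, -0.183],
    [0, 0, -0.18],
    [0, 0, 0],
    [0, 0, 0]
  ],
  "dp": [
    [-0.007, 0, 0],
    [-0.007, 0, 0],
    [-0.006, 0, 0],
    [0, 0, 0],
    [0, 0, 0]
  ],
  "fingers": [0, 0, 0, 0, 0]
}}

```text
clock: 45.92
position: [601.2, -137.0, 133.6]
ee_rot: [-0.705, 0.71, -0.003, -0.002]
contact_force: [-0.6, -0.6, -1.0]
gripper_width: 16.2
```

Run:
```python
from h import *
rel(601.8,-132,47,181.4)
```

```text
t 45.92 pos [ 601.2 -137.   133.6] yaw 179.6 q [ 0.04  0.45 -0.15  0.01 -0.97 -0.05] F [-0.6 -0.6 -1. ] w 16.2
 dp [ 0.0006  0.005  -0.0866] turn [0.007 0.001 0.031]
```

Emit:
{"op": "servo_tool", "data": {
  "turn": [
    [0.007, 0.001, 0.031],
    [0, 0, 0],
    [0, 0, 0],
    [0, 0, 0],
    [0, 0, 0]
  ],
  "dp": [
    [0, 0, -0.02],
    [0, 0, -0.03],
    [0, 0, -0.025],
    [0, 0, -0.008],
    [0, 0, 0]
  ],
  "fingers": [0, 0, 0, 0, 0]
}}

```text
clock: 46.55
position: [603.5, -137.1, 49.6]
ee_rot: [0.719, -0.695, 0.002, -0.001]
contact_force: [0.2, -0.5, -0.3]
gripper_width: 16.2
```

Run:
```python
from h import *
rel(601.8,-115,47,181.4)
a=get_image("scene");save(a,"c11.png",(310,140,120,90),6)
p=read_state()["position"]
print(w2p(a,[p+[-5,210,2]]).round(1))
```

```text
t 46.55 pos [ 603.5 -137.1   49.6] yaw -178.0 q [ 0.04  0.55 -0.22  0.   -0.79 -0.  ] F [ 0.2 -0.5 -0.3] w 16.2
 dp [-0.0017  0.0221 -0.0026] turn [ 0.     0.004 -0.011]
[[373.9 197.5]]
```

View pics/c11.png

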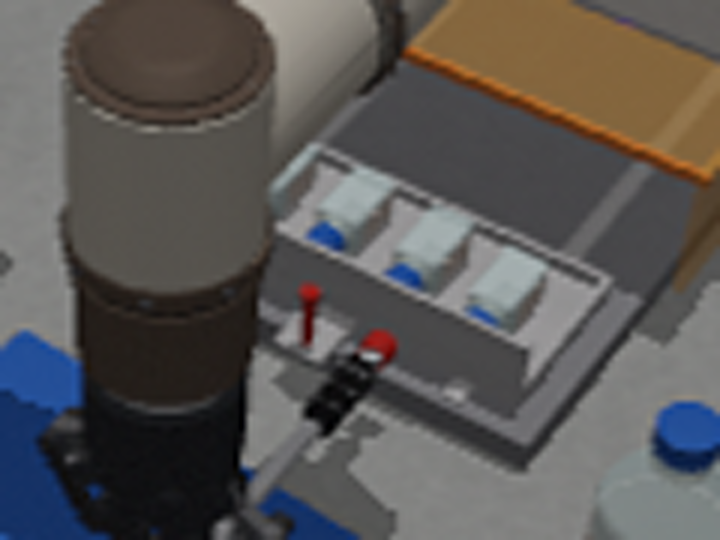

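Emit:
{"op": "servo_tool", "data": {
  "turn": [
    [0, 0.004, -0.011],
    [0, 0, 0],
    [0, 0, 0],
    [0, 0, 0],
    [0, 0, 0]
  ],
  "dp": [
    [-0.001, 0.012, -0.002],
    [0, 0.01, 0],
    [0, 0.012, 0],
    [-0.0005, 0.018, 0],
    [-0.0005, 0.022, 0]
  ],
  "fingers": [0, 0, 0, 0, 0]
}}

```text
clock: 47.22
position: [602.9, -62.4, 51.6]
ee_rot: [0.715, -0.699, 0.003, -0.0]
contact_force: [0.5, -6.2, -0.5]
gripper_width: 16.3
```

Run:
```python
from h import *
rel(597,100,47,181.4)
```

```text
t 47.23 pos [602.9 -62.4  51.6] yaw -178.6 q [ 0.17  0.53 -0.26  0.01 -0.78 -0.15] F [ 0.5 -6.2 -0.5] w 16.3
 dp [-0.0059  0.1624 -0.0046] turn [0.004 0.005 0.001]
```

Emit:
{"op": "servo_tool", "data": {
  "turn": [
    [0.004, 0.005, 0.001],
    [0, 0, 0],
    [0, 0, 0],
    [0, 0, 0],
    [0, 0, 0]
  ],
  "dp": [
    [-0.0015, 0.025, -0.003],
    [-0.001, 0.025, -0.001],
    [-0.001, 0.025, -0.001],
    [-0.001, 0.025, -0.001],
    [-0.001, 0.022, 0]
  ],
  "fingers": [0, 0, 0, 0, 0]
}}

```text
clock: 47.85
position: [598.0, 60.4, 48.8]
ee_rot: [0.715, -0.699, 0.003, 0.001]
contact_force: [2.6, -6.8, 0.5]
gripper_width: 16.1
```

Run:
```python
from h import *
rel(597,106,47,181.4)
```

```text
t 47.85 pos [598.   60.4  48.8] yaw -178.8 q [ 0.37  0.53 -0.27  0.01 -0.77 -0.36] F [ 2.6 -6.8  0.5] w 16.1
 dp [-0.001   0.0456 -0.0018] turn [0.006 0.003 0.003]
```

Emit:
{"op": "servo_tool", "data": {
  "turn": [
    [0.006, 0.003, 0.003],
    [0, 0, 0],
    [0, 0, 0],
    [0, 0, 0],
    [0, 0, 0]
  ],
  "dp": [
    [-0.001, 0.02, -0.001],
    [0, 0.012, 0],
    [0, 0.008, 0],
    [0, 0.005, 0],
    [0, 0.004, 0]
  ],
  "fingers": [0, 0, 0, 0, 0]
}}

```text
clock: 48.48
position: [595.4, 108.8, 49.6]
ee_rot: [0.715, -0.699, 0.001, 0.004]
contact_force: [2.7, -15.7, 0.6]
gripper_width: 15.7
```

Run:
```python
from h import *
rel(597,106,47,181.4)
```

```text
t 48.48 pos [595.4 108.8  49.6] yaw -178.6 q [ 0.45  0.53 -0.26  0.01 -0.78 -0.43] F [  2.7 -15.7   0.6] w 15.7
 dp [ 0.0016 -0.0028 -0.0026] turn [ 0.007 -0.003  0.001]
```

Emit:
{"op": "servo_tool", "data": {
  "turn": [
    [0, 0, 0],
    [0, 0, 0],
    [0, 0, 0],
    [0, 0, 0],
    [0, 0, 0]
  ],
  "dp": [
    [0, 0.003, 0],
    [0, 0.002, 0],
    [0, 0.002, 0],
    [0, 0.001, 0],
    [0, 0, 0]
  ],
  "fingers": [0, 0, 0, 0, 0]
}}

```text
clock: 49.1
position: [593.5, 108.3, 50.0]
ee_rot: [0.712, -0.702, 0.003, 0.01]
contact_force: [1.2, -2.8, -0.0]
gripper_width: 16.1
```

Run:
```python
from h import *
rel(597,106,47,181.4)
a=get_image("scene");
C=lambda x,y,z:[548-.0244*x-.9997*y,227+.9997*x-.0244*y,z]
p=read_state()["position"]
print("pad",w2p(a,[p+[-5,210,2]]).round(1),"plate pts home/10out",w2p(a,[C(89,-60,70),C(79,-60,70),C(89,-118,70),C(79,-118,70)]).round(1).tolist())
save(a,"c12.png",(370,130,80,60),9)
```

```text
t 49.1 pos [593.5 108.3  50. ] yaw -179.1 q [ 0.45  0.54 -0.26  0.02 -0.79 -0.45] F [ 1.2 -2.8 -0. ] w 16.1
 dp [ 0.0035 -0.0023 -0.003 ] turn [ 0.018 -0.01   0.009]
pad [[408.6 155.8]] plate pts home/10out [[413.6, 153.9], [412.3, 155.5], [428.8, 160.2], [427.5, 161.8]]
```

View pics/c12.png

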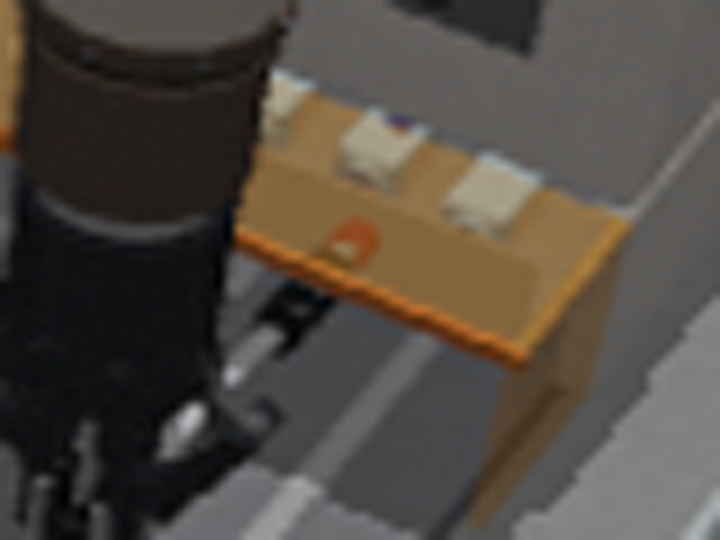

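Emit:
{"op": "servo_tool", "data": {
  "turn": [
    [0.009, -0.005, 0.004],
    [0, 0, 0],
    [0, 0, 0],
    [0, 0, 0],
    [0, 0, 0]
  ],
  "dp": [
    [0.001, 0.002, -0.001],
    [0, 0.004, 0],
    [0, 0.005, 0],
    [0, 0.006, 0],
    [0, 0.007, 0]
  ],
  "fingers": [0, 0, 0, 0, 0]
}}

```text
clock: 49.78
position: [586.1, 109.2, 47.8]
ee_rot: [0.71, -0.704, 0.002, 0.027]
contact_force: [2.8, -24.5, 0.9]
gripper_width: 16.2
```

Run:
```python
from h import *
rel(597,106,47,181.4)
a=get_image("scene")["img"]
o=cv2.resize(cv2.imread("pics/scene0.png")[:,:,::-1],(640,400),interpolation=cv2.INTER_AREA)
# plate top edge through the visor at column 424..428: vertical brightness profile
for n,i in(("start",o),("now",a)): print(n,i[150:172,422:427].mean((1,2)).round(0).astype(int).tolist())
```

```text
t 49.77 pos [586.1 109.2  47.8] yaw -179.6 q [ 0.47  0.54 -0.26  0.03 -0.82 -0.48] F [  2.8 -24.5   0.9] w 16.2
 dp [ 0.0109 -0.0032 -0.0008] turn [ 0.041 -0.034  0.017]
start [112, 111, 111, 111, 112, 112, 112, 111, 105, 99, 97, 98, 98, 98, 98, 98, 101, 102, 74, 61, 66, 72]
now [153, 152, 153, 146, 129, 106, 106, 104, 98, 97, 97, 98, 98, 98, 97, 97, 100, 104, 73, 58, 67, 72]
```

Emit:
{"op": "servo_tool", "data": {
  "turn": [
    [0.02, -0.017, 0.008],
    [0.02, -0.017, 0.008],
    [0, 0, 0],
    [0, 0, 0],
    [0, 0, 0]
  ],
  "dp": [
    [0, -0.004, 0],
    [0, -0.01, 0],
    [0, -0.03, 0],
    [0, -0.04, 0],
    [0, -0.05, 0]
  ],
  "fingers": [0, 0, 0, 0, 0]
}}

```text
clock: 50.45
position: [586.0, -22.1, 47.1]
ee_rot: [0.719, -0.695, -0.0, -0.003]
contact_force: [0.4, -0.5, -0.9]
gripper_width: 15.9
```

Run:
```python
from h import *
rel(597,-120,47,181.4)
a=get_image("scene")["img"]
o=cv2.resize(cv2.imread("pics/scene0.png")[:,:,::-1],(640,400),interpolation=cv2.INTER_AREA)
for n,i in(("start",o),("now",a)): print(n,i[150:172,422:427].mean((1,2)).round(0).astype(int).tolist())
cv2.imwrite("pics/c13.png",cv2.resize(a[110:230,340:460],None,fx=5,fy=5,interpolation=cv2.INTER_CUBIC)[:,:,::-1])
```

```text
t 50.45 pos [586.  -22.1  47.1] yaw -178.1 q [ 0.24  0.51 -0.31 -0.   -0.75 -0.2 ] F [ 0.4 -0.5 -0.9] w 15.9
 dp [ 0.011  -0.0979 -0.0001] turn [-0.004  0.004 -0.009]
start [112, 111, 111, 111, 112, 112, 112, 111, 105, 99, 97, 98, 98, 98, 98, 98, 101, 102, 74, 61, 66, 72]
now [153, 153, 153, 152, 140, 121, 109, 106, 105, 98, 98, 98, 98, 98, 98, 98, 100, 105, 73, 58, 67, 72]
```

View pics/c13.png

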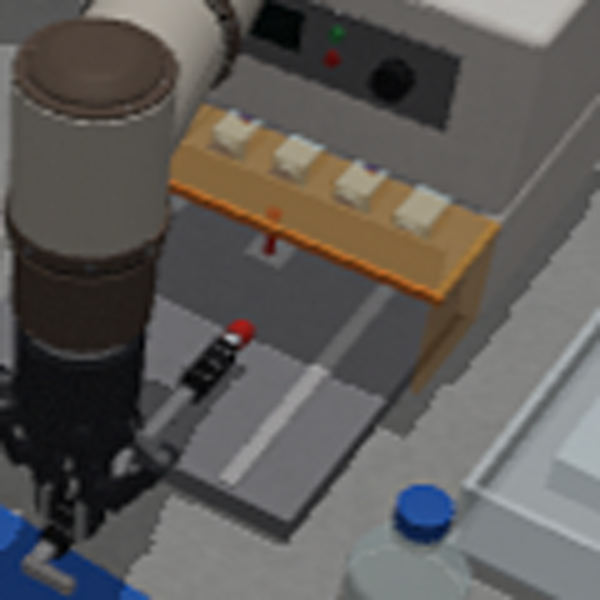

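Emit:
{"op": "servo_tool", "data": {
  "turn": [
    [-0.004, 0.004, 0],
    [0, 0, 0],
    [0, 0, 0.17],
    [0, 0, 0.183],
    [0, 0, 0.183]
  ],
  "dp": [
    [0, -0.03, 0.03],
    [0, -0.03, 0.05],
    [0.01, 0, 0.02],
    [0.01, 0, 0],
    [0.01, 0, 0]
  ],
  "fingers": [0, 0, 0, 0, 0]
}}

```text
clock: 51.12
position: [615.5, -85.2, 150.0]
ee_rot: [0.88, -0.475, 0.0, -0.001]
contact_force: [0.1, 0.4, -0.7]
gripper_width: 16.4
```

Emit:
{"op": "servo_tool", "data": {
  "turn": [
    [0, 0, 0.183],
    [0, 0, 0.183],
    [0, 0, 0.183],
    [0, 0, 0.183],
    [0, 0, 0.183]
  ],
  "dp": [
    [0.01, 0, 0],
    [0.01, 0, 0],
    [0.006, 0, 0],
    [0, 0, 0],
    [0, 0, 0]
  ],
  "fingers": [0, 0, 0, 0, 0]
}}

```text
clock: 51.75
position: [644.5, -77.2, 149.2]
ee_rot: [1.0, -0.026, 0.001, -0.006]
contact_force: [-0.3, -0.0, -1.0]
gripper_width: 15.8
```

Run:
```python
from h import *
rel(642,-83.5,12,266)
b=get_image("top");a=get_image("scene")
for n,im in(("top",b),("scene",a)):
  I=im["img"].astype(int);m=((I[:,:,2]-I[:,:,0]>60)&(I[:,:,1]<130)).astype(np.uint8);m[:,:270]=0
  k,l,st,ce=cv2.connectedComponentsWithStats(m)
  for i in 1+np.argsort(-st[1:,4])[:2]: print(n,st[i],p2w(im,[ce[i]],3).round(0))
  red=(I[:,:,0]>130)&(I[:,:,1]<60)&(I[:,:,2]<60);k,l,st,ce=cv2.connectedComponentsWithStats(red.astype(np.uint8))
  for i in range(1,k):
    if st[i,4]>5: print(n,"red",st[i],p2w(im,[ce[i]],read_state()["position"][2]+2).round(0))
for n in("top","scene"):print([r["box"] for r in search_frame("stock_bottle",n)][:1])
```

```text
t 51.75 pos [644.5 -77.2 149.2] yaw -93.0 q [ 0.12  0.49 -0.04 -0.01 -1.04  1.4 ] F [-0.3 -0.  -1. ] w 15.8
 dp [-0.0025 -0.0063 -0.1372] turn [-0.011  0.002 -0.017]
top [ 513  270   70  103 4145] [[ 185. -757.    3.]]
top [ 286  142   51  101 3354] [[539. -68.   3.]]
scene [ 288  195  106  116 4095] [[ 607. -100.    3.]]
scene [419 207  12   9  81] [[743. 162.   3.]]
[]
[[305.8, 173.8, 74.2, 47.9]]
```

Emit:
{"op": "servo_tool", "data": {
  "turn": [
    [-0.011, 0.002, -0.017],
    [0, 0, 0],
    [0, 0, 0],
    [0, 0, 0],
    [0, 0, 0]
  ],
  "dp": [
    [-0.0025, -0.0063, -0.02],
    [0, 0, -0.045],
    [0, 0, -0.04],
    [0, 0, -0.02],
    [0, 0, 0]
  ],
  "fingers": [0, 0, 0, 0, 0]
}}

```text
clock: 52.58
position: [642.9, -82.2, 22.7]
ee_rot: [0.999, -0.046, 0.003, -0.001]
contact_force: [0.2, 0.3, -0.3]
gripper_width: 16.2
```

Run:
```python
from h import *
rel(642,-83.5,12,266)
a=get_image("scene");b=get_image("top")
p=read_state()["position"]
for n,im in(("s",a),("t",b)):
  e=w2p(im,[p+[-209,14,1]])[0];print(n,"pad expected",e.round(1))
  I=im["img"].astype(int);x,y=e.astype(int);w=I[y-12:y+12,x-12:x+12];m=(w[:,:,0]-w[:,:,1]>50)&(w[:,:,0]-w[:,:,2]>50)
  if m.any():
    c=np.argwhere(m).mean(0)[::-1]+[x-12,y-12];print(m.sum(),c,p2w(im,[c],p[2]+1).round(0))
```

```text
t 52.58 pos [642.9 -82.2  22.7] yaw -95.2 q [ 0.12  0.62 -0.17 -0.   -0.78  1.36] F [ 0.2  0.3 -0.3] w 16.2
 dp [-0.0009 -0.0013 -0.0107] turn [-0.001  0.006  0.021]
s pad expected [307.1 206.9]
14 [308.5 205. ] [[434. -59.  26.]]
t pad expected [311.1 228.4]
7 [308.         227.28571429] [[439. -59.  26.]]
```

Emit:
{"op": "servo_tool", "data": {
  "turn": [
    [0, 0.006, 0.02],
    [0, 0, 0],
    [0, 0, 0],
    [0, 0, 0],
    [0, 0, 0]
  ],
  "dp": [
    [0, 0, -0.007],
    [0, 0, -0.003],
    [0, 0, -0.001],
    [0, 0, 0],
    [0, 0, 0]
  ],
  "fingers": [0, 0, 0, 0, 0]
}}

```text
clock: 53.3
position: [647.0, -82.0, 17.2]
ee_rot: [0.999, -0.035, 0.005, -0.001]
contact_force: [-0.3, 1.1, -1.0]
gripper_width: 16.1
```

Emit:
{"op": "servo_tool", "data": {
  "turn": [
    [0, 0, 0],
    [0, 0, 0],
    [0, 0, 0],
    [0, 0, 0],
    [0, 0, 0]
  ],
  "dp": [
    [-0.003, 0, -0.005],
    [0, 0, -0.002],
    [0, 0, -0.002],
    [0, 0, 0],
    [0, 0, 0]
  ],
  "fingers": [0, 0, 0, 0, 0]
}}

```text
clock: 53.92
position: [643.4, -81.8, 11.4]
ee_rot: [0.999, -0.034, 0.005, -0.001]
contact_force: [0.4, -0.9, -0.5]
gripper_width: 16.2
```

Run:
```python
from h import *
rel(642,-83.5,11,266)
```

```text
t 53.92 pos [643.4 -81.8  11.4] yaw -93.9 q [ 0.12  0.64 -0.18  0.   -0.75  1.38] F [ 0.4 -0.9 -0.5] w 16.2
 dp [-0.0014 -0.0017 -0.0004] turn [-0.001  0.011 -0.002]
```

Emit:
{"op": "servo_tool", "data": {
  "turn": [
    [0, 0.011, 0],
    [0, 0, 0],
    [0, 0, 0],
    [0, 0, 0],
    [0, 0, 0]
  ],
  "dp": [
    [-0.001, 0, -0.001],
    [0, 0, -0.001],
    [0, 0, -0.001],
    [0, 0, 0],
    [0, 0, 0]
  ],
  "fingers": [0, 0, 0, 0, 0]
}}

```text
clock: 54.55
position: [643.1, -81.8, 11.2]
ee_rot: [0.999, -0.033, -0.0, -0.0]
contact_force: [-0.1, -0.3, 2.3]
gripper_width: 16.3
```

Run:
```python
from h import *
rel(642,-83.5,11,266)
```

```text
t 54.55 pos [643.1 -81.8  11.2] yaw -93.8 q [ 0.12  0.64 -0.17 -0.   -0.76  1.38] F [-0.1 -0.3  2.3] w 16.3
 dp [-0.0011 -0.0017 -0.0002] turn [-0.    -0.001 -0.003]
```

Contact at 2.3 N. I release and retreat.

Emit:
{"op": "servo_tool", "data": {
  "turn": [
    [0, 0, 0],
    [0, 0, 0],
    [0, 0, 0],
    [0, 0, 0],
    [0, 0, 0]
  ],
  "dp": [
    [0, 0, 0],
    [0, 0, 0],
    [0, 0, 0],
    [0, 0, 0.03],
    [0, 0, 0.05]
  ],
  "fingers": [0.04, 0.04, 0.04, 0.04, 0.04]
}}

```text
clock: 55.18
position: [639.0, -82.2, 86.0]
ee_rot: [0.999, -0.034, -0.007, 0.001]
contact_force: [0.5, -0.0, 0.2]
gripper_width: 40.1
```

Emit:
{"op": "servo_tool", "data": {
  "turn": [
    [0, 0, 0],
    [0, 0, 0],
    [0, 0, 0],
    [0, 0, 0],
    [0, 0, 0]
  ],
  "dp": [
    [0, 0, 0.06],
    [-0.03, -0.04, 0.03],
    [-0.04, -0.04, 0],
    [-0.05, -0.03, 0],
    [-0.04, -0.03, 0]
  ],
  "fingers": [0.04, 0.04, 0.04, 0.04, 0.04]
}}

```text
clock: 55.8
position: [479.3, -223.9, 183.3]
ee_rot: [1.0, -0.031, -0.002, 0.001]
contact_force: [0.7, -1.4, 0.9]
gripper_width: 39.9
```

Emit:
{"op": "servo_tool", "data": {
  "turn": [
    [0, 0, 0],
    [0, 0, 0],
    [0, 0, 0],
    [0, 0, 0],
    [0, 0, 0]
  ],
  "dp": [
    [-0.02, -0.055, 0],
    [-0.02, -0.055, 0],
    [-0.01, -0.04, 0],
    [0, 0, 0],
    [0, 0, 0]
  ],
  "fingers": [0.04, 0.04, 0.04, 0.04, 0.04]
}}

```text
clock: 56.42
position: [423.6, -379.0, 184.0]
ee_rot: [0.999, -0.033, -0.001, 0.001]
contact_force: [0.2, -0.3, 0.3]
gripper_width: 39.8
```

Run:
```python
from h import *
rel(642,-83.5,11,266)
a=get_image("scene");b=get_image("top")
for n,im in(("scene",a),("top",b)):
  I=im["img"].astype(int)
  mat=((I[:,:,2]-I[:,:,0]>60)&(I[:,:,1]<130)).astype(np.uint8);mat[:,:270]=0
  k,l,st,ce=cv2.connectedComponentsWithStats(mat)
  i=[i for i in range(1,k) if 280<ce[i][0]<380 and 150<ce[i][1]<250 and st[i,4]>1500][0]
  h=cv2.convexHull(np.argwhere(l==i)[:,::-1].astype(np.float32)); q=cv2.boxPoints(cv2.minAreaRect(h))
  print(n,"mat approx",p2w(im,cv2.approxPolyDP(h,6,True)[:,0],3)[:,:2].round(0).tolist())
  for r in regions_of("rod",n)[:2]:
    m=r["region"];px=np.argwhere(m)[:,::-1].astype(np.float32);ins=[cv2.pointPolygonTest(h,tuple(map(float,p)),True) for p in px]
    print(n,round(r["score"],2),m.sum(),"min inside px",round(min(ins),1),p2w(im,cv2.boxPoints(cv2.minAreaRect(px)),12)[:,:2].round(0).tolist())
o=cv2.resize(cv2.imread("pics/scene0.png")[:,:,::-1],(640,400),interpolation=cv2.INTER_AREA)
for n,i in(("start",o),("now",a["img"])): print(n,i[150:172,422:427].mean((1,2)).round(0).astype(int).tolist())
o=cv2.resize(cv2.imread("pics/top0.png")[:,:,::-1],(640,400),interpolation=cv2.INTER_AREA)
for q in("tip_box","stock_bottle","amber_jar","beaker","timer","pcr_rack"):
  for n in("top","scene"): print(q,n,[(round(r["score"],2),[int(v) for v in r["box"]]) for r in search_frame(q,n)][:2])
```

```text
t 56.42 pos [ 423.6 -379.   184. ] yaw -93.7 q [-0.44  0.33 -0.2   0.   -1.04  1.95] F [ 0.2 -0.3  0.3] w 39.8
 dp [ 0.2184  0.2955 -0.173 ] turn [ 0.002 -0.002 -0.005]
scene mat approx [[778.0, -156.0], [750.0, -270.0], [397.0, -121.0], [407.0, 4.0], [729.0, -17.0]]
scene 0.66 489 min inside px 4.8 [[433.0, -98.0], [421.0, -52.0], [690.0, -54.0], [697.0, -97.0]]
top mat approx [[722.0, -143.0], [402.0, -122.0], [408.0, 2.0], [732.0, -18.0]]
top 0.9 332 min inside px 9.7 [[429.0, -56.0], [689.0, -59.0], [689.0, -88.0], [429.0, -84.0]]
start [112, 111, 111, 111, 112, 112, 112, 111, 105, 99, 97, 98, 98, 98, 98, 98, 101, 102, 74, 61, 66, 72]
now [155, 154, 155, 154, 142, 123, 110, 107, 106, 99, 99, 99, 100, 99, 99, 99, 101, 106, 74, 60, 68, 74]
tip_box top [(0.8, [349, 106, 43, 38])]
tip_box scene [(0.57, [332, 266, 52, 52]), (0.52, [325, 149, 12, 7])]
stock_bottle top [(0.95, [265, 91, 23, 37])]
stock_bottle scene [(0.98, [403, 205, 30, 45])]
amber_jar top [(0.51, [335, 243, 4, 10])]
amber_jar scene [(0.62, [330, 61, 145, 154]), (0.52, [268, 205, 17, 20])]
beaker top [(0.64, [432, 134, 28, 30])]
beaker scene [(0.64, [274, 316, 23, 40])]
timer top [(0.9, [199, 247, 24, 27])]
timer scene [(0.48, [326, 149, 12, 10])]
pcr_rack top [(0.66, [470, 237, 25, 24])]
pcr_rack scene [(0.96, [158, 298, 50, 35])]
```

```bash
python3 -c "from bench import job_done;print(job_done())"
```

```text
the job is handed in; nothing more can be done
None
```

The job is done and handed in: all four bottles lie flat on the tray, the tray is home in its notch, and the rod is back on the blue mat.

- **Pulling the tray:** I drew it fully out with the hook. The wrist force peaked at a reading of about 51 N at the end stop. I then put the rod down on the mat.
- **Loading:** I lifted all four blue-capped bottles off the turntable and laid them side by side on the tray.
- **Rod knocked:** While I loaded the bottles, the rod was shifted about 6 cm on the mat. I found it again and gripped it by the hook-end sleeve.
- **Pushing home:** I pushed with the rubber pad until it stopped hard, at about 24 N.

**Last checks:**
- After I backed off and again at the end, the front plate's edge sat in the same image rows as at the start. The tray has stayed home.
- The picture after the push showed the bottles lying inside the chamber.
- Both cameras put the whole rod inside the mat's outline. In the scene view that outline also took in part of the tip box, so the top view (about 10 pixels inside) is the one to trust.
- I did not measure the other items on the bench against the start. Most detections looked in place, but one or two of the amber jar's and timer's were poor. I had no picture views left to confirm these by eye.

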